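# Phone from the drawer into its spring-jaw desk stand

### The job

Get the phone ready on its desk stand: pull the upper drawer of the small desktop drawer unit all the way out to its stop and lift the phone out of it. Clip the phone into the stand, earpiece end up and screen facing out: push its bottom end against the sprung bottom jaw until there is room to bring its top end in behind the fixed top jaw, then let the spring clamp it, so that it sits flat on the back plate, straight and about centred, held between both jaws. Let go of it; the drawer may stay open, and leave the other things on the desk where they are.

Things in the scene. Friction and masses are not known exactly. Their poses are not given: they have to be found in the camera images.
- drawer_unit: Grey desktop drawer unit, 210 deep (x) x 240 wide (y) x 125 mm high, with two drawers one above the other; does not move. Origin at the centre of its underside, on the desk; its drawer fronts face its own -x, z up. Its top stands at z = 125 mm.
- upper_drawer (a joint): Travel of the upper drawer in m: 0 shut (starts shut or slightly ajar), 0.175 at its stop, along the drawer unit's -x; it slides with about 1 N and stays where it is left. The tray is open on top, 180 (along x) x 208 mm inside; floor 71 mm above the desk, rims 107 mm, top edge of the 12 mm front panel 116 mm. The tray's middle lies at drawer unit x = 0.001 m - joint value, y = 0.
- drawer_handle (a point): Middle of the upper drawer's round bar handle: 10 mm thick, 110 mm long along the drawer unit's y, 97 mm above the desk, its axis 35 mm out from the drawer front; it moves with the drawer. Carried by two thin pegs 40 mm either side of the middle, so that a finger fits between bar and front in the middle 65 mm.
- phone: Dark phone in a plain case, 148 x 66 x 12 mm, 0.13 to 0.27 kg, edges slightly rounded. It lies in the upper drawer, screen up, long way across the drawer, hidden until the drawer is pulled. Origin at the centre of its back; x along its length towards the earpiece end (the end with the small slot), z out of the screen (the screen is 12 mm above the origin).
- phone_top (a point): Middle of the phone's earpiece end: 74 mm from its origin along its x, at half thickness (6 mm).
- stand: Phone stand with a round metal foot (116 mm) and a reclined cradle; does not move. Origin on the desk below the middle of the cradle's plate; the cradle faces the stand's -x and up, z up. Beyond it, between stand and drawer unit, an upright monitor panel 440 mm high reaches forward to x = 0.61 m in the robot's frame at y = 0.02 to 0.09 m: go round in front of it.
- cradle: Back plate of the stand, 46 mm wide (the phone is wider). Origin on its front surface, 110 mm above the desk, where the middle of the phone's back belongs; x up the slope towards the fixed top jaw, y along its width, z square out of the plate, leaning 30 degrees from vertical towards the stand's front. The plate runs from x = -50 to +74 mm.
- top_jaw_face (a point): Middle of the fixed top jaw's face, at cradle x = +74 mm, 6 mm above the plate's surface. The jaw is 46 mm wide; its round nose reaches 5 mm back over the phone (to cradle x = +69 mm), 15.5 mm above the plate; beyond the nose it flares outward as a lead-in, to about 29 mm above the plate.
- spring_jaw (a joint): Travel in m of the sprung bottom jaw down the slope (cradle -x): 0 empty, 0.024 at its stop. Its face stands at cradle x = -66 mm - travel. The spring pushes it back up with 2 N at 0, 4 N at 0.008 (a clamped phone) and 8 N at 0.024. For the phone to pass the top jaw's nose it must be pressed to between 0.014 and 0.022.
- jaw_face (a point): Middle of the sprung jaw's face, 6 mm above the plate's surface; moves with the jaw. Like the top jaw, 46 mm wide, its round nose reaches 5 mm over the phone with a 15.5 mm slot below it, and flares outward above. A small shelf on it carries on the plate's surface.
- mouse: Black computer mouse, 112 x 62 x 40 mm, a bystander beside the end of the keyboard. Origin at the centre of its underside.
- mug: Green mug, 86 mm wide, 118 mm with its handle, 96 mm high, a bystander. Origin near the centre of its underside.
- stapler: Stapler, 152 x 36 x 41 mm, a bystander lying near the robot. Origin at the centre of its underside.
- calculator: Desk calculator, 135 x 82 x 14 mm, a bystander. Origin at the centre of its underside.
- scissors: Scissors, 199 x 87 x 9 mm, lying flat, a bystander. Origin at the centre of its underside.

How it is judged:
By the outcome, as a careful person would: the job done as asked, in the order asked, and still so for the second after the job is handed in, with the robot touching nothing.
It also fails if it takes over 58 s, if anything falls off the work surface, if the arm or the gripper's body presses on something with over 40 N, if the wrist force passes 120 N, or if a joint passes its speed limit or range.

### The arm

A 6-joint arm with a two-finger parallel gripper is mounted at the origin on a cart in front of the work surface, level with it; the furniture and walls round the work are solid. World frame = base frame: x ahead of the robot, y to its left, z up, the work surface at z = 0. Lengths are in mm, angles in rad, forces in N, time in s.
With the tool pointing down it reaches from about 250 to 800 mm from the base axis. Payload 8.5 kg.
Tool frame: the origin (TCP) lies at the very end of the fingers, on their centre line; the grasp point (between the pads) lies 19 mm behind it; y points along the fingers, x is the direction in which the jaws open and shut, and the axes are right-handed (so a half turn about y gives the same grasp; the last joint's range is limited). The gripper opens to 85 mm and grips with 20 to 120 N. Pads are 22 mm wide; open, the fingers measure 114 mm over their backs; the gripper's body (76 mm by 85 mm) begins 54 mm behind the grasp point. The pads swing forward as they close: fully open they stand 13 mm farther back than shut.
Start: joints at [1.305, 0.238, -0.013, 1.319, 0, 1.571], TCP at [137.894, 506.521, 231.276] pointing down, gripper open.
Joint ranges: [-2.66, 2.66], [-1.03, 1.9], [-1.14, 1.46], [-1.82, 2.27], [-1.45, 1.34], [-3.14, 3.14]. Speed limits (rad/s): [2.22, 2.22, 2.79, 3.14, 3.14, 3.14].

### API

Orientations are given as [roll, pitch, yaw] about the fixed x, y, z axes, in that order (R = Rz(yaw) Ry(pitch) Rx(roll)).
In Python, from station import r, grab_frame, camera_model, finish_job gives the robot as it stands.
- The arm moves only by the tool send_rows, never from a script. Its argument "rows" is one flat list of numbers, 7 for each row, row after row: the shift along the tool's x, y, z in m, then the turn, a rotation vector about the tool's x, y, z in rad, then the gripper command: -1 is fully open, 1 is shut, values between are in proportion. In form: [tx, ty, tz, ax, ay, az, fingers, tx, ty, tz, ax, ay, az, fingers, ...]. A call has 1 to 5 rows; each row shifts and turns the pose as measured when the row begins, along the tool's axes as they then stand; what a row does not reach is not made up. A row lasts 1/8 s, in which the tool goes at most 62.5 mm and 10.7 degrees, less where a joint would pass 70% of its speed; a pose out of reach is approached as far as the arm can. A call with a gripper value outside its range is refused whole. The fingers move at their own pace and stop on an object; "newtons" is the grip in N (left out, the last holds). Time passes only in rows, so rows that do not move let the fingers close. It gives the time, the measured TCP pose, the force and the opening at its end, in the units of the state.
- r.get_obs(): the state, without advancing time (a new reading comes with each control period).
- grab_frame(name): name is "scene" or "top"; returns (picture, depth): 420x560x3 uint8, red, green, blue; 420x560 float32, mm along the optical axis (not along the pixel's ray), 0 where there is no reading.
- camera_model(name): a dict with "camera_matrix" (3x3 intrinsics, pixels), "D" ([k1, k2, p1, p2, k3] as OpenCV has them; the pictures are not rectified), "R" (3x3) and "t" (3): a world point X has camera coordinates R X + t. Camera axes: x right, y down, z forward; pixel columns grow to the right and rows downward; lengths in mm; the calibration is good to about 2 mm. A picture is of the moment at which its call begins. camera_model takes no time and is no camera call.
- finish_job(): hands the job in, once; it reports no verdict.
The state is a dict: "time": time; "qpos": joint angles; "dq": joint speeds; "tau": joint torques, N m; "position": TCP position; "ee_rot": TCP orientation; "contact_force": force on the tool from outside, world axes, zero at the start; "torque": the same for the moment, N m; "width": opening from 0.0 (shut) to 1.0 (fully open).
Only numpy, scipy, OpenCV 4.12 (cv2) and the standard library are available. Lean on these libraries where they do the work, as an engineer would, in place of code of your own. Each camera call takes 0.05 s, during which the arm holds its last target.

## Working session

There is one attempt and no reset: what is moved stays moved. The work goes in short steps, Python scripts to look and compute and a tool call to move; the robot and the scene stay as the last step left them, time stands still between calls to the robot, and variables do not carry over. Pictures are saved under pics/ and viewed, and the job is handed in when it is done.

Besides the shell and the picture viewer there is one more tool, called in YAML: its name, and indented under it one key for each argument. send_rows: Moves the arm, as the interface text tells. Its arguments: {"type":"object","properties":{"rows":{"type":"array"},"newtons":{"type":"number"}},"required":["rows"]}

```bash
ls; mkdir -p pics
cat > h.py <<'E'
import numpy as np, cv2
from scipy.spatial.transform import Rotation as Ro
from station import r, grab_frame, camera_model, finish_job
def shot(name,fn):
    p,d=grab_frame(name); cv2.imwrite('pics/'+fn+'.png',p[:,:,::-1]); np.save('pics/'+fn+'.npy',d); return p,d
def cloud(name,d):
    m=camera_model(name);K=np.array(m['camera_matrix'],float);D=np.array(m['D'],float);R=np.array(m['R']);t=np.array(m['t']).ravel()
    h,w=d.shape;u,v=np.meshgrid(np.arange(w),np.arange(h))
    n=cv2.undistortPoints(np.stack([u,v],-1).reshape(-1,1,2).astype(float),K,D).reshape(h,w,2)
    C=np.dstack([n*d[...,None],d]);W=(C-t)@R
    W[d<=0]=np.nan
    return W
def proj(name,X):
    m=camera_model(name);R=np.array(m['R'],float);t=np.array(m['t'],float)
    return cv2.projectPoints(np.array(X,float).reshape(-1,1,3),cv2.Rodrigues(R)[0],t.reshape(3,1),np.array(m['camera_matrix'],float),np.array(m['D'],float))[0].reshape(-1,2)
E
python3 - <<'E'
from h import *
print(r.get_obs())
for n in('scene','top'):
    shot(n,n+'0'); m=camera_model(n); print(n,-np.array(m['R']).T@np.array(m['t']).ravel(), np.array(m['R']).tolist())
E
```

```text
pics
{'time': 0.0, 'qpos': array([ 1.30496853e+00,  2.38782841e-01, -1.42239966e-02,  1.31917336e+00,
       -7.52806398e-06,  1.57079807e+00]), 'dq': array([-1.23011165e-03, -4.01330708e-05, -5.25755941e-04,  1.49606528e-04,
       -1.84725217e-03, -1.67774591e-03]), 'tau': array([-3.24005905e-04, -5.38766885e+01,  3.46439838e+01,  1.82172301e-02,
       -1.03133330e-04,  1.22741096e-05]), 'position': array([137.82197544, 506.18435141, 230.6883054 ]), 'ee_rot': array([-1.57080386e+00,  1.38387346e-03,  1.30496678e+00]), 'contact_force': array([-0.18716257,  0.49901146, -0.86810562]), 'torque': array([ 0.0190754 , -0.01798337, -0.00982474]), 'width': 0.9953734320416318}
scene [-137.37402159 -499.05671716 1129.81686672] [[0.6392474688519747, -0.7689492336014935, -0.008930269313938184], [-0.5701809083690322, -0.4661500638532686, -0.6764597916366196], [0.5160003927302854, 0.4375170786532447, -0.7364254209279588]]
top [ 238.68756155   86.5316103  1474.46707783] [[0.09395480820170792, -0.9955637028280646, 0.005040597886497603], [-0.9731377948089889, -0.09290490771233292, -0.2106454614684614], [0.21017927188492788, 0.014885957619044396, -0.9775495291470842]]
```

View pics/scene0.png

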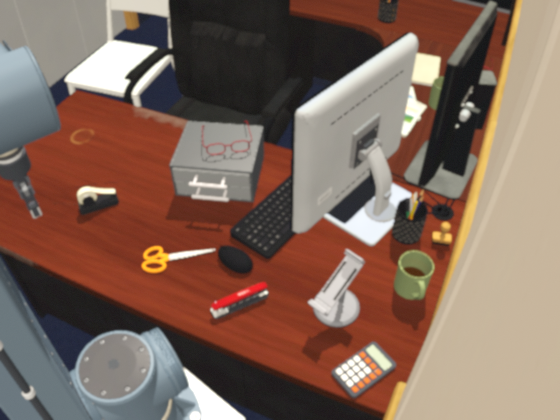

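View pics/top0.png

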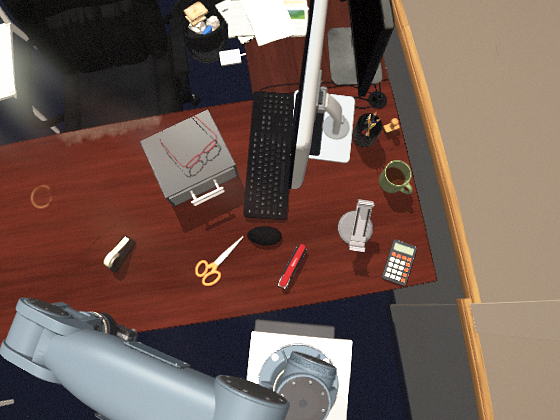

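The scene picture shows the drawer unit at about (220,160) with its handle at (210,188), and the stand at (338,290). The top picture has the unit at (187,158), the handle at (208,193) and the stand at (358,228). Next I measure from depth.

Run:
```python
from h import *
for n in('scene','top'):
    W=cloud(n,np.load(f'pics/{n}0.npy'))
    # drawer top
    c0=(220,142) if n=='scene' else (187,158)
    m=(abs(W[...,2]-125)<6)
    nl,lab,st,ce=cv2.connectedComponentsWithStats(m.astype(np.uint8))
    box=st[1:]; 
    k=[i for i in range(1,nl) if st[i,4]>150]
    for i in k:
        P=W[lab==i]; rect=cv2.minAreaRect(P[:,:2].astype(np.float32)); print(n,st[i],P.mean(0).round(1),rect)
    # handle: pixels
    pts=[(192,193),(210,197),(228,200),(195,182)] if n=='scene' else [(192,203),(208,195),(223,187)]
    for u,v in pts: print(n,(u,v),W[v,u].round(1))
    # stand points
    pts=[(350,257),(340,280),(325,302),(315,300),(338,315),(334,309)] if n=='scene' else [(364,204),(362,220),(358,243),(357,250),(345,228)]
    for u,v in pts: print(n,(u,v),W[v,u].round(1))
    x0,y0,x1,y1=(290,230,380,340) if n=='scene' else (320,180,400,270)
    p=cv2.imread(f'pics/{n}0.png')[y0:y1,x0:x1]; cv2.imwrite(f'pics/{n}0_st.png',cv2.resize(p,None,fx=5,fy=5,interpolation=cv2.INTER_CUBIC))
```

```text
scene [170  24  95  24 410] [1147.1  863.9  125.2] ((1149.322021484375, 879.48095703125), (84.18961334228516, 404.0974426269531), 14.62700366973877)
scene [ 170  121   94   55 3591] [669.6 403.5 126.3] ((675.9442138671875, 409.0379638671875), (223.2822723388672, 242.01649475097656), 31.733741760253906)
scene [291 161  77  55 230] [722.5  41.6 125.1] ((747.6771240234375, 36.69660949707031), (43.73529815673828, 285.0990295410156), 79.0019760131836)
scene [331 266  24  21 193] [ 520.4 -145.6  124.7] ((521.2474975585938, -144.55224609375), (46.993656158447266, 34.035301208496094), 85.77191162109375)
scene (192, 193) [554.1 409.5  20.5]
scene (210, 197) [558.6 335.1  47.6]
scene (228, 200) [586.3 290.7  42.1]
scene (195, 182) [540.5 369.4 100. ]
scene (350, 257) [ 548.1 -142.   165.5]
scene (340, 280) [ 509.3 -145.8  120.2]
scene (325, 302) [ 459.2 -142.1   83.2]
scene (315, 300) [ 451.4 -119.    78.8]
scene (338, 315) [ 488.1 -165.8   14.1]
scene (334, 309) [ 496.3 -147.9   13.6]
top [ 23   2 110  33 530] [1150.1  852.   125.3] ((1144.9525146484375, 888.0535888671875), (71.51327514648438, 416.1207580566406), 13.84323787689209)
top [ 141  109   94   90 4499] [673.1 409.2 125.7] ((674.63037109375, 408.03729248046875), (218.8695831298828, 241.68614196777344), 32.473270416259766)
top (192, 203) [522.4 374.8 101.9]
top (208, 195) [553.3 329.3  97.2]
top (223, 187) [607.7 300.1  -0.9]
top (364, 204) [ 552.5 -141.7  173.6]
top (362, 220) [ 515.  -147.5  121.1]
top (358, 243) [ 449.5 -145.8   84.2]
top (357, 250) [ 425.4 -141.2  101.2]
top (345, 228) [ 504.6 -111.6   17.6]
```

Run:
```python
import cv2,numpy as np
a=cv2.imread('pics/scene0_st.png');b=cv2.imread('pics/top0_st.png')
H=max(a.shape[0],b.shape[0]);f=lambda x:cv2.copyMakeBorder(x,0,H-x.shape[0],0,0,0)
c=np.hstack([f(a),f(b)]);cv2.imwrite('pics/st.png',cv2.resize(c,(800,int(c.shape[0]*800/c.shape[1]))))
```

```text
(no output)
```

View pics/st.png

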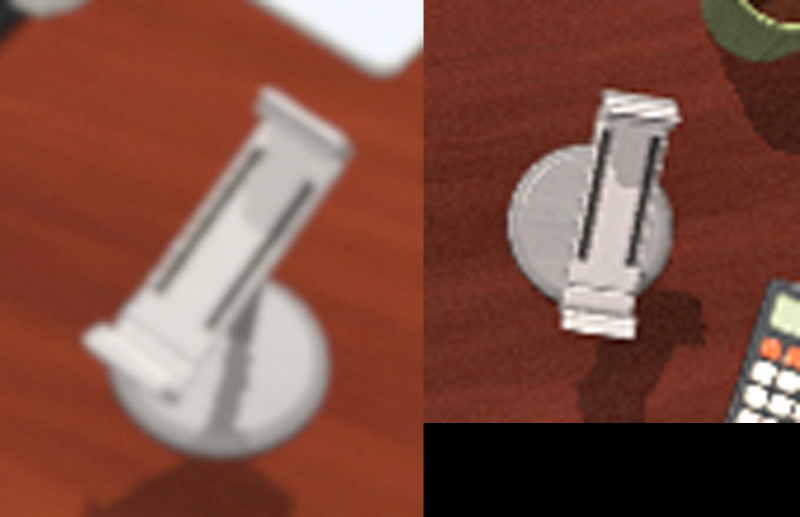

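Run:
```python
from h import *
from scipy.optimize import minimize
for n in('scene','top'):
    W=cloud(n,np.load(f'pics/{n}0.npy'))
    V=W.reshape(-1,3);V=V[~np.isnan(V[:,0])]
    a=np.radians(32.2);c=np.array([675.,408.5])
    for yaw in (32.,):
        a=np.radians(yaw);ex=np.array([np.cos(a),np.sin(a)]);ey=np.array([-ex[1],ex[0]])
        L=np.c_[(V[:,:2]-c)@ex,(V[:,:2]-c)@ey,V[:,2]]
        near=L[(abs(L[:,0])<200)&(abs(L[:,1])<135)]
        top=near[(abs(near[:,2]-125)<4)]
        print(n,'top y edges by x bin')
        for x in range(-100,101,40):
            s=top[abs(top[:,0]-x)<10]; print(x,s[:,1].min().round(1),s[:,1].max().round(1))
        for y in range(-100,101,40):
            s=top[abs(top[:,1]-y)<10]; print(' y',y,s[:,0].min().round(1),s[:,0].max().round(1))
        h=near[(near[:,0]<-118)&(near[:,2]>70)&(near[:,2]<112)]
        print('handle',len(h),np.percentile(h,[1,50,99],axis=0).round(1).tolist())
        hh=h[h[:,2]>96]; print(hh[:,:2].mean(0),np.polyfit(hh[:,1],hh[:,0],1))
        f=near[(near[:,0]<-95)&(near[:,2]>20)&(near[:,2]<112)&(near[:,0]>-125)]
        for z in range(20,112,15):
            s=f[abs(f[:,2]-z)<8]; 
            if len(s): print('front z',z,np.median(s[:,0]).round(1),len(s))
    # stand plate
    S=V[(V[:,0]>380)&(V[:,0]<600)&(abs(V[:,1]+145)<45)&(V[:,2]>30)]
    np.save(f'pics/S_{n}.npy',S)
    P=S.copy()
    nrm=np.array([-.5,0,.866]);d=np.median(P@nrm)
    for k in range(20):
        Q=P[abs(P@nrm-d)<(8 if k<8 else 4)]
        m=Q.mean(0);nrm=np.linalg.svd(Q-m)[2][2];nrm*=np.sign(nrm[2]);d=m@nrm
    print('plane',nrm,np.degrees(np.arccos(nrm[2])),len(Q),len(P),'z110 ->x', m)
```

```text
scene top y edges by x bin
-100 -120.6 118.6
-60 -120.3 119.3
-20 -121.0 117.7
20 -120.5 120.2
60 -120.1 120.6
100 -118.5 117.5
 y -100 -106.7 105.0
 y -60 -103.3 108.0
 y -20 -113.8 110.1
 y 20 -103.0 105.6
 y 60 -106.4 111.7
 y 100 -106.9 113.2
handle 165 [[-151.0, -52.6, 95.1], [-144.2, -1.0, 102.1], [-120.5, 51.9, 108.8]]
[-141.63250485   -0.46309527] [-1.96082982e-04 -1.41632596e+02]
front z 20 -101.6 140
front z 35 -101.5 288
front z 50 -101.9 286
front z 65 -102.8 134
front z 80 -106.2 292
front z 95 -106.4 324
front z 110 -106.7 231
plane [-0.50211254  0.01985811  0.86457426] 30.165873380031346 983 1357 z110 ->x [ 503.1476413  -144.59453066  114.36343418]
top top y edges by x bin
-100 -119.3 119.3
-60 -119.3 120.1
-20 -119.5 118.1
20 -119.4 119.8
60 -119.1 120.3
100 -119.2 117.6
 y -100 -103.7 104.9
 y -60 -107.2 106.7
 y -20 -106.6 108.0
 y 20 -105.6 106.9
 y 60 -104.0 106.2
 y 100 -102.6 106.9
handle 142 [[-148.9, -50.6, 93.9], [-142.7, 1.4, 101.5], [-119.8, 50.7, 109.4]]
[-140.22981402    0.46897849] [-7.33133862e-03 -1.40226376e+02]
front z 20 -102.4 48
front z 35 -102.4 93
front z 50 -103.0 68
front z 65 -106.8 36
front z 80 -107.8 105
front z 95 -107.8 129
front z 110 -107.6 97
plane [-0.50274242  0.02263168  0.86413996] 30.215355609563623 542 793 z110 ->x [ 499.29824125 -145.25937871  111.26683932]
```

Run:
```python
from h import *
for n in('scene','top'):
    S=np.load(f'pics/S_{n}.npy')
    for yaw in (-2.5,):
        R=Ro.from_euler('zy',[yaw,-30],degrees=True).as_matrix()  # x up slope
        o=np.array([500,-145.,110.]); L=(S-o)@R
        print(n,R.round(3).tolist())
        for x in range(-100,101,8):
            s=L[abs(L[:,0]-x)<4]
            s=s[(s[:,2]>-8)&(s[:,2]<35)]
            if len(s)>4: print(x,len(s),'y',np.percentile(s[:,1],[2,98]).round(1),'mid',(np.percentile(s[:,1],[2,98]).sum()/2).round(1),'z',np.percentile(s[:,2],[5,50,95]).round(1))
```

```text
scene [[0.865, 0.038, -0.5], [-0.044, 0.999, 0.0], [0.5, 0.022, 0.866]]
-76 23 y [-19.6  21.1] mid 0.7 z [17.1 21.1 30.7]
-68 81 y [-20.7  21.8] mid 0.6 z [ 2.5 25.  31.5]
-60 71 y [-19.5  24.3] mid 2.4 z [-2.5  2.1 24.6]
-52 51 y [-18.9  25. ] mid 3.1 z [-3.4  0.8  4.5]
-44 68 y [-20.9  23.2] mid 1.1 z [-1.2  2.7  7.5]
-36 65 y [-20.1  22.8] mid 1.3 z [-2.   2.2  7.2]
-28 67 y [-20.5  23.8] mid 1.6 z [-1.9  2.1  5.2]
-20 67 y [-20.8  23.7] mid 1.5 z [-0.9  2.2  5.3]
-12 66 y [-21.2  22.7] mid 0.8 z [-1.6  1.6  6. ]
-4 67 y [-21.2  22.8] mid 0.8 z [-2.2  2.1  6.5]
4 66 y [-21.3  23.8] mid 1.3 z [-0.8  2.1  5.7]
12 65 y [-20.6  22.9] mid 1.1 z [-1.4  2.8  7.1]
20 66 y [-20.8  24.2] mid 1.7 z [-1.   2.   6.7]
28 67 y [-21.   22.9] mid 1.0 z [-1.3  2.7  6.2]
36 67 y [-21.2  23.3] mid 1.1 z [-2.5  2.4  7. ]
44 65 y [-20.4  22.6] mid 1.1 z [-0.9  2.2  6.7]
52 66 y [-21.9  22.9] mid 0.5 z [-0.9  2.2  5.4]
60 67 y [-21.7  23.3] mid 0.8 z [-0.8  2.7  6.3]
68 85 y [-20.8  23.9] mid 1.5 z [-1.6  3.7 24.9]
76 77 y [-21.6  23.7] mid 1.1 z [ 4.  28.  32.2]
84 11 y [-20.9  20.3] mid -0.3 z [15.  1
[... 379 characters left out ...]
.3]
-20 38 y [-22.   21.2] mid -0.4 z [-3.1  0.7  5.5]
-12 38 y [-23.4  21.5] mid -1.0 z [-1.8  1.3  5.9]
-4 39 y [-21.6  22. ] mid 0.2 z [-3.6  1.   5.6]
4 38 y [-22.7  20.6] mid -1.1 z [-0.9  2.1  6.8]
12 38 y [-22.7  21.7] mid -0.5 z [-2.4  1.   6.9]
20 42 y [-23.3  20.8] mid -1.2 z [-2.1  0.8  6. ]
28 34 y [-22.3  21.3] mid -0.5 z [-1.4  1.4  6.4]
36 39 y [-23.5  20.9] mid -1.3 z [-3.4  2.1  6.4]
44 44 y [-22.6  21.8] mid -0.4 z [-2.6  1.7  5.8]
52 38 y [-23.   20.2] mid -1.4 z [-4.5  1.9  4.9]
60 38 y [-21.8  21.6] mid -0.1 z [-2.1  1.7  6.2]
68 14 y [-18.2  22.5] mid 2.1 z [ 2.6 20.3 24.3]
76 40 y [-19.3  21.7] mid 1.2 z [ 9.7 24.7 30.1]
84 42 y [-19.6  21.8] mid 1.1 z [-1.1 12.6 32.7]
```

```bash
cat >> h.py <<'E'
def plan(pos,rot,n,grip,start=None):
    """rows from current (or start=(pos,R)) to pos(mm), rot (matrix) in n rows; prints 5-row groups"""
    o=r.get_obs()
    p0,R0=(o['position'],Ro.from_euler('xyz',o['ee_rot']).as_matrix()) if start is None else start
    pos=np.array(pos,float)
    rv=Ro.from_matrix(R0.T@rot).as_rotvec(); dp=pos-p0
    print('dist',np.linalg.norm(dp).round(1),'ang',np.degrees(np.linalg.norm(rv)).round(1),'per row',(np.linalg.norm(dp)/n).round(1),(np.degrees(np.linalg.norm(rv))/n).round(2))
    out=[]
    for i in range(n):
        Ri=R0@Ro.from_rotvec(rv*i/n).as_matrix()
        t=Ri.T@(dp/n)/1000
        out.append([round(float(x),4) for x in t]+[round(float(x),4) for x in rv/n]+[grip])
    for k in range(0,n,5): print(','.join(str(x) for q in out[k:k+5] for x in q))
def down(yawdeg): return Ro.from_euler('xyz',[-90,0,yawdeg],degrees=True).as_matrix()
def st():
    o=r.get_obs(); print('t',round(o['time'],2),'pos',o['position'].round(1),'rot',o['ee_rot'].round(3),'F',o['contact_force'].round(1),'w',round(o['width'],3),'q',o['qpos'].round(2))
E
python3 - <<'E'
from h import *
a=np.radians(32);ex=np.array([np.cos(a),np.sin(a)])
h=np.array([675,408.5])-145*ex; print(h)
plan([h[0],h[1],170],down(32),10,0.3)
E
```

```text
[552.03302606 331.66170669]
dist 453.6 ang 42.8 per row 45.4 4.28
-0.0059,0.0061,-0.0446,0.0001,0.0746,-0.0001,0.3,-0.0026,0.0061,-0.0449,0.0001,0.0746,-0.0001,0.3,0.0007,0.0061,-0.0449,0.0001,0.0746,-0.0001,0.3,0.0041,0.0061,-0.0448,0.0001,0.0746,-0.0001,0.3,0.0074,0.0061,-0.0443,0.0001,0.0746,-0.0001,0.3
0.0107,0.0061,-0.0437,0.0001,0.0746,-0.0001,0.3,0.0139,0.0061,-0.0427,0.0001,0.0746,-0.0001,0.3,0.0171,0.0061,-0.0416,0.0001,0.0746,-0.0001,0.3,0.0201,0.0061,-0.0402,0.0001,0.0746,-0.0001,0.3,0.0231,0.0061,-0.0386,0.0001,0.0746,-0.0001,0.3
```

send_rows:
  rows: [-0.006, 0.006, -0.045, 0, 0.075, 0, 0.3, -0.003, 0.006, -0.045, 0, 0.075, 0, 0.3, 0.001, 0.006, -0.045, 0, 0.075, 0, 0.3, 0.004, 0.006, -0.045, 0, 0.075, 0, 0.3, 0.007, 0.006, -0.044, 0, 0.075, 0, 0.3]

```text
time: 0.72
position: [347.8, 416.2, 198.6]
ee_rot: [-1.571, 0.003, 0.925]
contact_force: [0.4, -0.4, 0.5]
width: 0.348
```

send_rows:
  rows: [0.011, 0.006, -0.044, 0, 0.075, 0, 0.3, 0.014, 0.006, -0.043, 0, 0.075, 0, 0.3, 0.017, 0.006, -0.042, 0, 0.075, 0, 0.3, 0.02, 0.006, -0.04, 0, 0.075, 0, 0.3]

```text
time: 1.23
position: [518.1, 340.5, 172.2]
ee_rot: [-1.572, 0.005, 0.615]
contact_force: [-0.3, 0.5, -0.1]
width: 0.349
```

Run:
```python
from h import *
st()
plan([552,331.7,150],down(32),4,0.3)
```

```text
t 1.23 pos [518.1 340.5 172.2] rot [-1.572  0.005  0.615] F [-0.3  0.5 -0.1] w 0.349 q [ 0.58  0.43  0.12  1.26 -0.    1.54]
dist 41.4 ang 3.2 per row 10.4 0.81
0.0057,0.0055,-0.0067,0.0002,0.0141,-0.0013,0.3,0.0058,0.0055,-0.0066,0.0002,0.0141,-0.0013,0.3,0.0058,0.0055,-0.0065,0.0002,0.0141,-0.0013,0.3,0.0059,0.0055,-0.0064,0.0002,0.0141,-0.0013,0.3
```

send_rows:
  rows: [0.011, 0.005, -0.013, 0, 0.028, -0.003, 0.3, 0.012, 0.005, -0.013, 0, 0.028, -0.003, 0.3, 0, 0, 0, 0, 0, 0, 0.3]

```text
time: 1.6
position: [554.1, 330.3, 159.6]
ee_rot: [-1.571, 0.002, 0.554]
contact_force: [-0.3, 0.4, 0.1]
width: 0.349
```

Run:
```python
from h import *
st()
shot('scene','s1');shot('top','t1')
for n,f,b in(('scene','s1',(130,90,290,250)),('top','t1',(120,90,280,250))):
    p=cv2.imread(f'pics/{f}.png')[b[1]:b[3],b[0]:b[2]]; cv2.imwrite(f'pics/{f}c.png',cv2.resize(p,(400,400),interpolation=cv2.INTER_CUBIC))
cv2.imwrite('pics/1c.png',np.hstack([cv2.imread('pics/s1c.png'),cv2.imread('pics/t1c.png')]))
plan([552,331.7,78],down(32),4,0.3)
```

```text
t 1.6 pos [554.1 330.3 159.6] rot [-1.571  0.002  0.554] F [-0.3  0.4  0.1] w 0.349 q [ 0.54  0.47  0.16  1.26 -0.    1.56]
dist 82.4 ang 0.2 per row 20.6 0.05
-0.0001,0.0206,0.0004,0.0001,-0.0008,-0.0003,0.3,-0.0001,0.0206,0.0004,0.0001,-0.0008,-0.0003,0.3,-0.0001,0.0206,0.0004,0.0001,-0.0008,-0.0003,0.3,-0.0001,0.0206,0.0003,0.0001,-0.0008,-0.0003,0.3
```

View pics/1c.png

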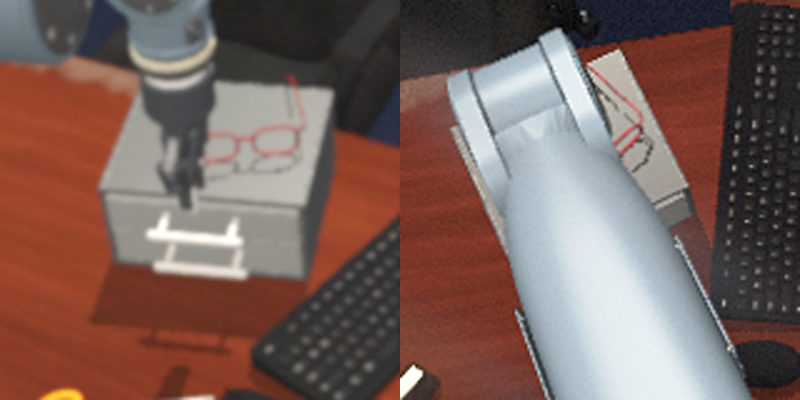

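The fingers hang above the upper handle (at about (190,195) in the left crop), in line with the bar. I go down now.

send_rows:
  rows: [0, 0.022, 0, 0, 0, 0, 0.3, 0, 0.022, 0, 0, 0, 0, 0.3, 0, 0.022, 0, 0, 0, 0, 0.3, 0, 0.016, 0, 0, 0, 0, 0.3, 0, 0, 0, 0, 0, 0, 0.3]

```text
time: 2.33
position: [550.0, 335.2, 80.1]
ee_rot: [-1.571, -0.004, 0.564]
contact_force: [-0.5, 0.0, 0.9]
width: 0.35
```

send_rows:
  rows: [-0.012, 0, 0, 0, 0, 0, 0.3, -0.02, 0, 0, 0, 0, 0, 0.3, -0.02, 0, 0, 0, 0, 0, 0.3, -0.02, 0, 0, 0, 0, 0, 0.3]

```text
time: 2.82
position: [487.3, 296.7, 81.1]
ee_rot: [-1.571, -0.008, 0.565]
contact_force: [0.7, 0.3, -0.5]
width: 0.347
```

Run:
```python
from h import *
st()
shot('scene','s2')
p=cv2.imread('pics/s2.png')[90:270,120:300]; cv2.imwrite('pics/s2c.png',cv2.resize(p,(600,600),interpolation=cv2.INTER_CUBIC))
```

```text
t 2.83 pos [487.3 296.7  81.1] rot [-1.571 -0.008  0.565] F [ 0.7  0.3 -0.5] w 0.347 q [ 0.55  0.4  -0.18  0.98  0.    1.55]
```

View pics/s2c.png

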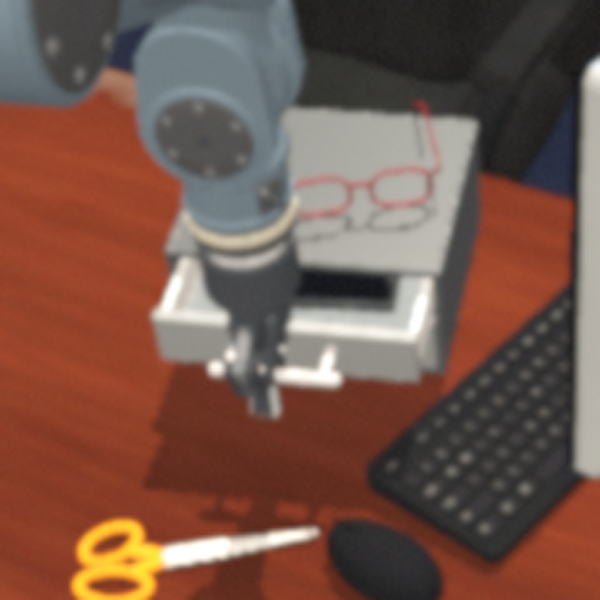

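The drawer is opening (the tray and the dark phone show at about (345,285)). I keep pulling.

send_rows:
  rows: [-0.022, 0, 0, 0, -0.002, 0, 0.3, -0.022, 0, 0, 0, -0.002, 0, 0.3, -0.022, 0, 0, 0, -0.002, 0, 0.3, -0.018, 0, 0, 0, 0, 0, 0.3]

```text
time: 3.38
position: [413.1, 250.1, 82.3]
ee_rot: [-1.571, -0.012, 0.573]
contact_force: [2.0, -0.2, -1.2]
width: 0.354
```

send_rows:
  rows: [-0.008, 0, 0, 0, 0, 0, 0.3, -0.008, 0, 0, 0, 0, 0, 0.3]

```text
time: 3.62
position: [399.2, 241.3, 82.9]
ee_rot: [-1.57, -0.014, 0.573]
contact_force: [2.0, 0.3, -1.6]
width: 0.351
```

send_rows:
  rows: [-0.006, 0, 0, 0, 0, 0, 0.3, -0.006, 0, 0, 0, 0, 0, 0.3]

```text
time: 3.88
position: [398.9, 241.0, 85.2]
ee_rot: [-1.571, -0.035, 0.573]
contact_force: [18.7, 11.8, -12.3]
width: 0.351
```

The force at the stop rose to about 22 N with no more travel, so the drawer is fully out. I back off and rise.

send_rows:
  rows: [0.01, 0, 0, 0, 0, 0.02, 0.3, 0, -0.03, 0, 0, 0, 0, -0.2, 0, -0.05, 0, 0, 0, 0, -1, 0, -0.05, 0, 0, 0, 0, -1, 0, -0.05, 0, 0, 0, 0, -1]

```text
time: 4.5
position: [404.4, 244.7, 267.4]
ee_rot: [-1.57, -0.008, 0.574]
contact_force: [0.4, 1.2, -0.5]
width: 1.001
```

send_rows:
  rows: [-0.04, -0.03, 0, 0, 0, 0, -1, -0.05, -0.02, -0.02, 0, 0, 0, -1, -0.05, 0, -0.03, 0, 0, 0, -1, -0.03, 0, -0.03, 0, 0, 0, -1]

```text
time: 5.0
position: [304.0, 84.2, 320.6]
ee_rot: [-1.572, -0.016, 0.579]
contact_force: [0.2, -0.1, -0.9]
width: 1.006
```

Run:
```python
from h import *
st()
shot('scene','s3');shot('top','t3')
st()
for n,f,b in(('scene','s3',(120,100,280,260)),('top','t3',(130,90,290,250))):
    p=cv2.imread(f'pics/{f}.png')[b[1]:b[3],b[0]:b[2]]; cv2.imwrite(f'pics/{f}c.png',cv2.resize(p,(400,400),interpolation=cv2.INTER_CUBIC))
cv2.imwrite('pics/3c.png',np.hstack([cv2.imread('pics/s3c.png'),cv2.imread('pics/t3c.png')]))
```

```text
t 5.0 pos [304.   84.2 320.6] rot [-1.572 -0.016  0.579] F [ 0.2 -0.1 -0.9] w 1.006 q [ 0.27 -0.15 -0.2   1.51  0.    1.26]
t 5.1 pos [304.2  82.8 320.7] rot [-1.572 -0.015  0.574] F [-0.5  0.7 -0.1] w 1.003 q [ 0.26 -0.16 -0.2   1.51  0.    1.26]
```

View pics/3c.png

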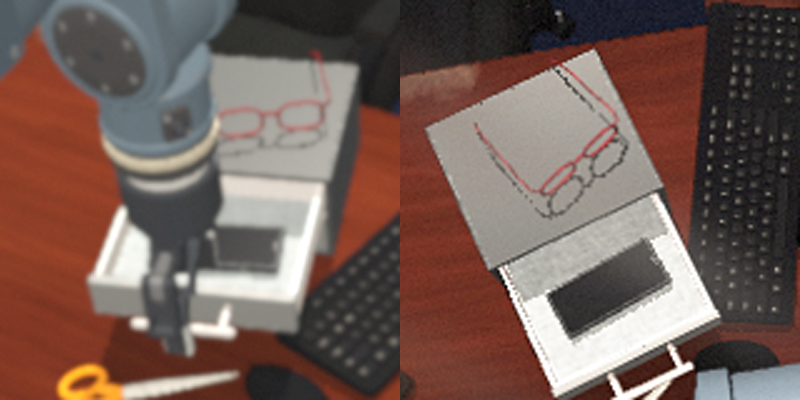

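Run:
```python
from h import *
p=cv2.imread('pics/t3.png')[175:235,180:250]
p=cv2.resize(p,None,fx=10,fy=10,interpolation=cv2.INTER_CUBIC)
p=np.clip(p.astype(float)*2.2,0,255).astype(np.uint8)
cv2.imwrite('pics/t3z.png',p)
W=cloud('top',np.load('pics/t3.npy'));img=cv2.imread('pics/t3.png')
V=W
m=(img.max(2)<75)&(abs(W[...,2]-83)<8)
m[:175]=0;m[235:]=0;m[:,:180]=0;m[:,250:]=0
nl,lab,s,c=cv2.connectedComponentsWithStats(m.astype(np.uint8));k=1+s[1:,4].argmax()
P=W[lab==k];print(s[k],P.mean(0),cv2.minAreaRect(P[:,:2].astype(np.float32)), np.percentile(P[:,2],[5,50,95]))
# tray floor heights and drawer front handle
a=np.radians(32);ex=np.array([np.cos(a),np.sin(a)]);ey=np.array([-ex[1],ex[0]])
L=np.dstack([(W[...,:2]-[675,408.5])@ex,(W[...,:2]-[675,408.5])@ey,W[...,2]]).reshape(-1,3)
h=L[(L[:,0]<-285)&(L[:,0]>-340)&(abs(L[:,1])<70)&(L[:,2]>90)&(L[:,2]<112)];print('handle',np.percentile(h,[2,50,98],axis=0).round(1).tolist())
f=L[(L[:,0]<-240)&(L[:,0]>-300)&(abs(L[:,1])<100)&(abs(L[:,2]-116)<4)];print('panel top',np.percentile(f,[2,50,98],axis=0).round(1).tolist())
```

```text
[190 195  42  29 561] [513.9901265  327.65665235  84.01829304] ((521.2568359375, 318.93267822265625), (62.59750747680664, 121.15229797363281), 34.68198013305664) [79.25485074 84.10132135 88.68870003]
handle [[-317.8, -51.1, 96.3], [-311.7, -0.5, 101.4], [-287.3, 52.2, 107.0]]
panel top [[-278.4, -95.9, 112.2], [-272.1, -1.8, 115.8], [-264.6, 94.7, 119.7]]
```

View pics/t3z.png

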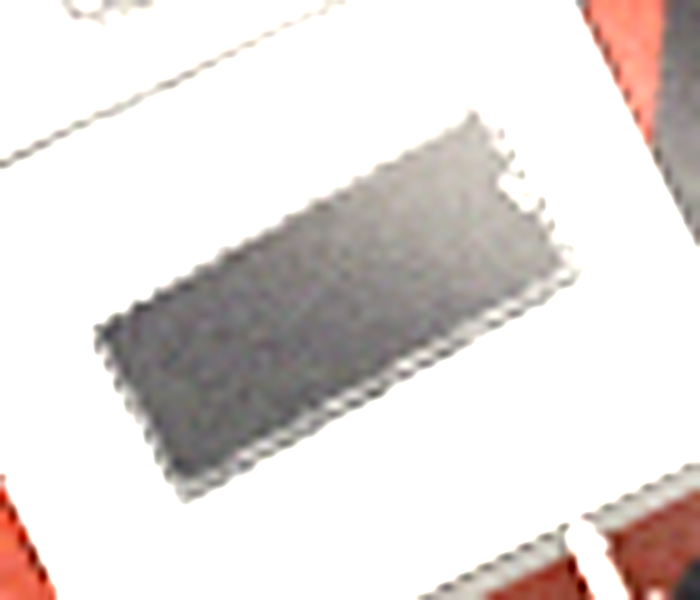

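```bash
cat >> h.py <<'E'
def at_z(n,uv,z):
    m=camera_model(n);K=np.array(m['camera_matrix'],float);D=np.array(m['D'],float);R=np.array(m['R']);t=np.array(m['t']).ravel()
    q=cv2.undistortPoints(np.array(uv,float).reshape(-1,1,2),K,D).reshape(-1,2)
    C=-R.T@t; d=np.c_[q,np.ones(len(q))]@R
    return C+d*((z-C[2])/d[:,2])[:,None]
E
python3 - <<'E'
from h import *
p=cv2.imread('pics/t3.png')[175:235,180:250]
p=cv2.resize(p,None,fx=10,fy=10,interpolation=cv2.INTER_CUBIC)
cv2.imwrite('pics/t3y.png',np.clip(p.astype(float)*1.1,0,255).astype(np.uint8))
uv=np.array([(97,330),(475,112),(572,262),(185,478)],float)/10-.45+[180,175]
X=at_z('top',uv,83);print(X.round(1),X.mean(0))
for i in range(4): d=X[(i+1)%4]-X[i];print(np.linalg.norm(d).round(1),np.degrees(np.arctan2(d[1],d[0])).round(1))
E
```

```text
[[511.  385.4  83. ]
 [592.  275.7  83. ]
 [546.8 239.7  83. ]
 [467.1 351.7  83. ]] [529.23260683 313.14002161  83.        ]
136.4 -53.6
57.8 -141.5
137.4 125.4
55.4 37.5
```

View pics/t3y.png

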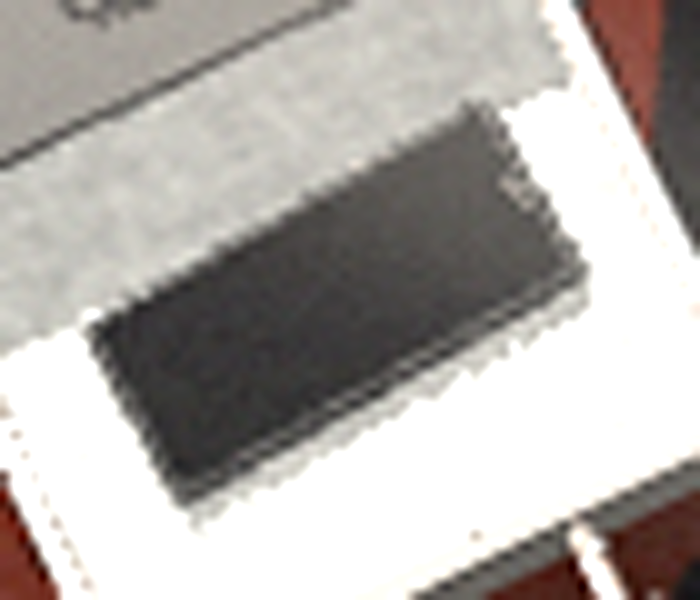

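Run:
```python
from h import *
for n,f in(('top','t3'),):
    g=cv2.imread(f'pics/{f}.png').max(2)
    for th in (80,100,120):
        m=np.zeros_like(g);m[175:235,180:250]=(g[175:235,180:250]<th)
        nl,lab,s,c=cv2.connectedComponentsWithStats(m)
        k=lab[210,213]
        v,u=np.where(lab==k);X=at_z(n,np.c_[u,v],83)[:,:2]
        w,E=np.linalg.eigh(np.cov(X.T));ang=np.degrees(np.arctan2(E[1,1],E[0,1]))
        e=E[:,1];e2=E[:,0];c=X.mean(0);a=(X-c)@e;b=(X-c)@e2
        print(th,s[k],c.round(1),ang%180-180,[a.min(),a.max(),b.min(),b.max()],cv2.minAreaRect(X.astype(np.float32)), 'len est',np.sqrt(12*w))
```

```text
80 [190 194  43  31 630] [516.5 325.4] -60.330542217826974 [np.float64(-73.10309961861557), np.float64(54.41694222857659), np.float64(-33.24474268572355), np.float64(35.8499096974203)] ((521.89697265625, 317.9658203125), (63.11578369140625, 123.7198715209961), 35.3968391418457) len est [ 59.02466674 109.36516458]
100 [189 186  47  39 866] [524.7 314.8] -53.63711376368083 [np.float64(-75.3502422642205), np.float64(68.92978136373843), np.float64(-32.40129299000157), np.float64(32.52690783624791)] ((526.128173828125, 311.880615234375), (64.01782989501953, 144.45172119140625), 35.4500617980957) len est [ 62.87748262 138.16725327]
120 [189 186  49  40 930] [525.  313.2] -54.444900899979075 [np.float64(-74.02810668377289), np.float64(70.46199652314206), np.float64(-33.72161268108826), np.float64(32.85885968003186)] ((526.3514404296875, 312.03411865234375), (66.56771850585938, 144.46041870117188), 35.451194763183594) len est [ 65.77341859 141.67521719]
```

The slot (earpiece end) is at the right end of the phone in the crop, about (231,193) in the full top image, so the earpiece end points towards world -y. Phone centre is about (527,311), with its long axis at -54.5°.

Run:
```python
from h import *
plan([527.5,311,150],down(35.5),9,-1)
```

```text
dist 362.0 ang 2.7 per row 40.2 0.3
0.0343,0.0195,0.0078,0.0002,-0.005,0.0017,-1,0.0344,0.0194,0.0077,0.0002,-0.005,0.0017,-1,0.0345,0.0194,0.0075,0.0002,-0.005,0.0017,-1,0.0345,0.0193,0.0073,0.0002,-0.005,0.0017,-1,0.0346,0.0193,0.0071,0.0002,-0.005,0.0017,-1
0.0347,0.0192,0.0069,0.0002,-0.005,0.0017,-1,0.0347,0.0191,0.0068,0.0002,-0.005,0.0017,-1,0.0348,0.0191,0.0066,0.0002,-0.005,0.0017,-1,0.0349,0.019,0.0064,0.0002,-0.005,0.0017,-1
```

send_rows:
  rows: [0.034, 0.019, 0.008, 0, -0.005, 0.002, -1, 0.035, 0.019, 0.008, 0, -0.005, 0.002, -1, 0.035, 0.019, 0.008, 0, -0.005, 0.002, -1, 0.035, 0.019, 0.007, 0, -0.005, 0.002, -1, 0.035, 0.019, 0.007, 0, -0.005, 0.002, -1]

```text
time: 5.72
position: [434.2, 215.3, 227.7]
ee_rot: [-1.574, -0.011, 0.595]
contact_force: [0.8, 0.3, 0.5]
width: 1.001
```

send_rows:
  rows: [0.035, 0.019, 0.007, 0, -0.005, 0.002, -1, 0.035, 0.019, 0.007, 0, -0.005, 0.002, -1, 0.035, 0.019, 0.007, 0, -0.005, 0.002, -1, 0.035, 0.015, 0.006, 0, -0.005, 0.002, -1]

```text
time: 6.22
position: [537.6, 323.9, 151.8]
ee_rot: [-1.573, -0.001, 0.618]
contact_force: [0.7, -0.7, 0.4]
width: 0.996
```

Run:
```python
from h import *
st()
plan([527.5,311,150],down(35.5),2,-1)
```

```text
t 6.22 pos [537.6 323.9 151.8] rot [-1.573e+00 -1.000e-03  6.180e-01] F [ 0.7 -0.7  0.4] w 0.996 q [ 0.54  0.45  0.09  1.22 -0.    1.5 ]
dist 16.5 ang 0.2 per row 8.2 0.1
-0.0079,0.0009,-0.0023,0.0012,-0.001,0.0005,-1,-0.0079,0.0009,-0.0023,0.0012,-0.001,0.0005,-1
```

send_rows:
  rows: [-0.014, 0, -0.004, 0.002, -0.002, 0.001, -1, -0.002, 0, -0.001, 0, 0, 0, -1]

```text
time: 6.48
position: [527.4, 312.6, 148.0]
ee_rot: [-1.571, 0.005, 0.621]
contact_force: [-0.6, -0.3, -0.3]
width: 1.001
```

Run:
```python
from h import *
st()
shot('scene','s4')
p=cv2.imread('pics/s4.png')[90:250,120:280]; cv2.imwrite('pics/s4c.png',cv2.resize(p,(600,600),interpolation=cv2.INTER_CUBIC))
plan([527.5,311,66],down(35.5),4,-1)
```

```text
t 6.47 pos [527.4 312.6 148. ] rot [-1.571  0.005  0.621] F [-0.6 -0.3 -0.3] w 1.001 q [ 0.54  0.43  0.05  1.2  -0.    1.48]
dist 82.1 ang 0.2 per row 20.5 0.06
-0.0002,0.0205,-0.0003,-0.0001,0.0004,-0.001,-1,-0.0002,0.0205,-0.0003,-0.0001,0.0004,-0.001,-1,-0.0002,0.0205,-0.0003,-0.0001,0.0004,-0.001,-1,-0.0002,0.0205,-0.0003,-0.0001,0.0004,-0.001,-1
```

View pics/s4c.png

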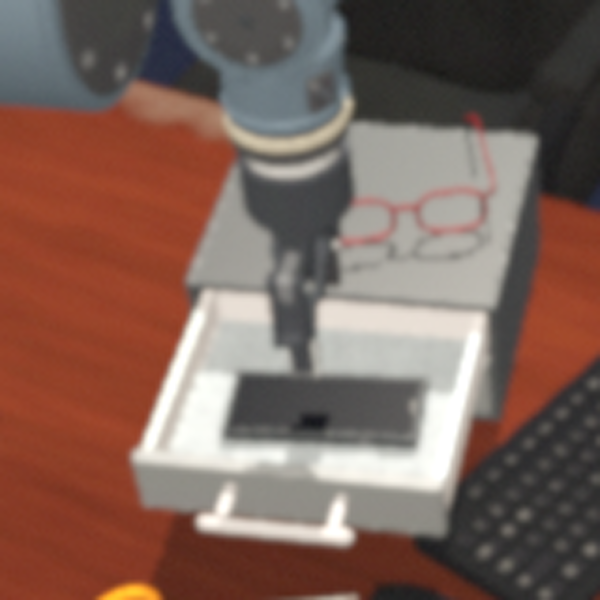

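Run:
```python
from h import *
uv=np.array([(238,376),(427,380),(418,436),(230,432)],float)/3.75-.4+[120,90]
X=at_z('scene',uv,83);print(X.round(1),X.mean(0).round(1))
```

```text
[[507.8 387.1  83. ]
 [594.6 273.4  83. ]
 [548.  239.1  83. ]
 [463.7 349.   83. ]] [528.5 312.2  83. ]
```

send_rows:
  rows: [0, 0.022, 0, 0, 0, 0, -1, 0, 0.022, 0, 0, 0, 0, -1, 0, 0.016, 0, 0, 0, 0, -1]

```text
time: 6.9
position: [528.3, 312.9, 90.9]
ee_rot: [-1.571, -0.003, 0.62]
contact_force: [0.6, 0.3, -0.0]
width: 1.002
```

The scene camera agrees: centre (528.5, 312). I go down slowly.

send_rows:
  rows: [0, 0.012, 0, 0, 0, 0, -1, 0, 0.008, 0, 0, 0, 0, -1, 0, 0.006, 0, 0, 0, 0, -1]

```text
time: 7.28
position: [528.5, 312.9, 65.4]
ee_rot: [-1.571, -0.006, 0.619]
contact_force: [-0.5, -0.4, 0.3]
width: 1.001
```

send_rows:
  rows: [0, 0, 0, 0, 0, 0, 0, 0, 0, 0, 0, 0, 0, 1, 0, 0, 0, 0, 0, 0, 1, 0, 0, 0, 0, 0, 0, 1]
  newtons: 50

```text
time: 7.78
position: [528.8, 313.0, 66.1]
ee_rot: [-1.571, -0.007, 0.619]
contact_force: [0.6, 0.9, -3.0]
width: 0.752
```

send_rows:
  rows: [0, -0.01, 0, 0, 0, 0, 1, 0, -0.03, 0, 0, 0, 0, 1, 0, -0.04, 0, 0, 0, 0, 1, 0, -0.04, 0, 0, 0, 0, 1]

```text
time: 8.28
position: [526.1, 311.5, 187.4]
ee_rot: [-1.571, 0.0, 0.619]
contact_force: [0.2, 0.1, -1.9]
width: 0.759
```

Run:
```python
from h import *
st()
shot('scene','s5');shot('top','t5')
p=cv2.imread('pics/s5.png')[60:220,120:280]; cv2.imwrite('pics/s5c.png',cv2.resize(p,(600,600),interpolation=cv2.INTER_CUBIC))
```

```text
t 8.28 pos [526.1 311.5 187.4] rot [-1.571  0.     0.619] F [ 0.2  0.1 -1.9] w 0.759 q [0.53 0.4  0.12 1.28 0.   1.49]
```

View pics/s5c.png

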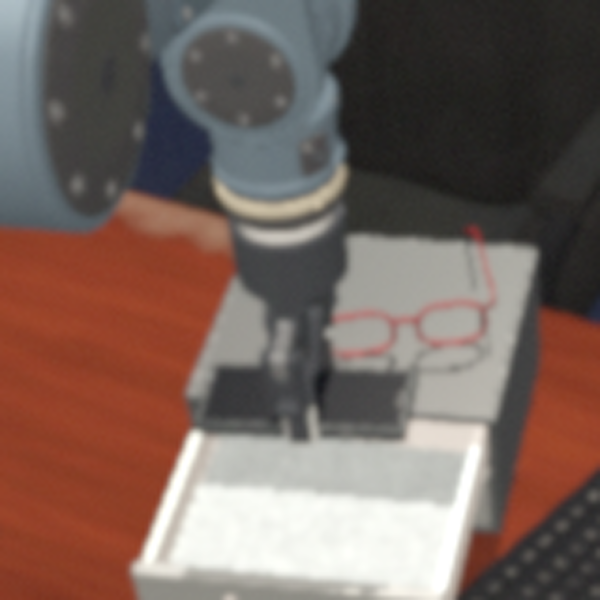

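Run:
```python
from h import *
o=r.get_obs();R=Ro.from_euler('xyz',o['ee_rot']).as_matrix()
uv=np.array([(207,367),(414,375),(406,428),(197,415)],float)/3.75-.4+[120,60]
for z in (198,202,204,206):
    X=at_z('scene',uv,z);L=(X-o['position'])@R
    print(z,L.round(1).tolist(),L.mean(0).round(1),np.linalg.norm(X[1]-X[0]).round(1),np.linalg.norm(X[2]-X[1]).round(1))
W=cloud('scene',np.load('pics/s5.npy'));L=(W-o['position'])@R
m=(abs(L[...,0])<45)&(abs(L[...,2])<90)&(L[...,1]>-30)&(L[...,1]<10)
Q=L[m]
for lo,hi in((-80,-25),(25,80)):
    q=Q[(Q[:,2]>lo)&(Q[:,2]<hi)&(abs(Q[:,0])<28)];print(lo,hi,len(q),np.percentile(q,[5,50,95],axis=0).round(1).tolist(),np.polyfit(q[:,2],q[:,1],1))
print(np.percentile(Q[:,2],[.5,1,2,98,99,99.5]))
```

```text
198 [[33.0, -6.7, 80.8], [32.9, -6.6, -68.6], [-22.0, -7.0, -70.5], [-17.4, -7.1, 77.4]] [ 6.6 -6.9  4.8] 149.4 54.9
202 [[28.6, -10.7, 79.3], [28.4, -10.7, -69.5], [-26.2, -11.1, -71.4], [-21.6, -11.1, 75.8]] [  2.3 -10.9   3.6] 148.8 54.6
204 [[26.4, -12.8, 78.5], [26.2, -12.7, -70.0], [-28.3, -13.1, -71.8], [-23.8, -13.1, 75.1]] [  0.1 -12.9   3. ] 148.5 54.5
206 [[24.1, -14.8, 77.7], [23.9, -14.7, -70.4], [-30.4, -15.1, -72.2], [-25.9, -15.1, 74.3]] [ -2.1 -14.9   2.4] 148.2 54.4
-80 -25 272 [[-24.9, -18.7, -71.2], [0.4, -15.6, -49.8], [25.0, -11.9, -27.7]] [ -0.02320753 -16.71056403]
25 80 216 [[-25.7, -17.7, 32.0], [-3.5, -14.4, 53.4], [25.6, -11.3, 72.0]] [  0.04420312 -16.75642044]
[-72.395884   -72.21772698 -71.16771214  71.62135193  72.83922736
  73.68337449]
```

Run:
```python
from h import *
for n,fs in(('scene',['scene0','s1','s2','s3','s4','s5']),('top',['top0','t1','t5'])):
    P=[]
    for f in fs:
        V=cloud(n,np.load(f'pics/{f}.npy')).reshape(-1,3);V=V[~np.isnan(V[:,0])]
        P.append(V[(V[:,0]>380)&(V[:,0]<600)&(abs(V[:,1]+145)<45)&(V[:,2]>30)])
    S=np.vstack(P)
    nrm=np.array([-.5,0,.866]);d=np.median(S@nrm)
    for k in range(25):
        Q=S[abs(S@nrm-d)<(8 if k<8 else 5)];m=Q.mean(0);nrm=np.linalg.svd(Q-m)[2][2];nrm*=np.sign(nrm[2]);d=m@nrm
    print(n,'nrm',nrm.round(4),'tilt',np.degrees(np.arccos(nrm[2])).round(2),'yaw',np.degrees(np.arctan2(-nrm[1],-nrm[0])).round(2))
    yaw=-2.6
    R=Ro.from_euler('ZY',[yaw,-30],degrees=True).as_matrix()
    o=np.array([496.5,-145.,110.]);L=(S-o)@R
    pl=L[(abs(L[:,0]-10)<50)&(abs(L[:,2]-.5)<6)]
    print('plate z',np.median(pl[:,2]).round(2))
    X=[];lo=[];hi=[]
    for x in range(-40,61,10):
        s=pl[abs(pl[:,0]-x)<5,1];X.append(x);lo.append(np.percentile(s,1));hi.append(np.percentile(s,99))
    print('edge fit',np.polyfit(X,lo,1),np.polyfit(X,hi,1))
    for z in range(8,36,3):
        s=L[(abs(L[:,2]-z)<1.5)&(abs(L[:,1])<20)];a=s[s[:,0]<-40];b=s[s[:,0]>40]
        print(z,'bot',len(a),np.percentile(a[:,0],[5,50,95]).round(1) if len(a)>3 else '','top',len(b),np.percentile(b[:,0],[5,50,95]).round(1) if len(b)>3 else '')
```

```text
scene nrm [-0.5028  0.0239  0.8641] tilt 30.22 yaw -2.72
plate z 0.56
edge fit [-9.00810976e-03 -2.14344285e+01] [-8.17193717e-03  2.42584942e+01]
8 bot 10 [-70.5 -66.9 -58.1] top 13 [45.5 56.  68.9]
11 bot 5 [-72.3 -65.9 -57.1] top 3 
14 bot 16 [-72.3 -69.  -64. ] top 17 [75.6 84.3 84.6]
17 bot 69 [-72.3 -70.3 -59.6] top 38 [72.2 83.4 84.3]
20 bot 132 [-71.3 -62.4 -59.4] top 111 [71.7 74.3 83.7]
23 bot 136 [-69.6 -63.5 -59.8] top 139 [71.6 75.3 78.6]
26 bot 120 [-69.8 -66.2 -60.8] top 118 [73.9 78.3 82.1]
29 bot 80 [-70.  -68.1 -65.9] top 91 [77.2 79.9 81.8]
32 bot 29 [-69.7 -68.2 -65.4] top 31 [78.6 79.8 81.2]
35 bot 1  top 6 [80.  80.3 80.8]
top nrm [-0.5046  0.0229  0.863 ] tilt 30.34 yaw -2.6
plate z 0.04
edge fit [-1.53472061e-02 -2.29875541e+01] [-1.42862391e-02  2.20937705e+01]
8 bot 4 [-62.  -61.7 -60.4] top 12 [45.  84.6 86.2]
11 bot 1  top 17 [81.4 85.3 86.6]
14 bot 2  top 24 [80.7 83.8 86.5]
17 bot 15 [-63.7 -59.8 -58.7] top 41 [73.7 82.3 86. ]
20 bot 39 [-66.3 -60.3 -57.9] top 39 [73.4 75.9 85.5]
23 bot 47 [-67.  -62.7 -58.2] top 31 [74.4 77.3 82.8]
26 bot 45 [-69.2 -65.3 -60.4] top 26 [75.  80.2 82.6]
29 bot 24 [-68.6 -66.4 -63.2] top 20 [80.4 82.  83.5]
32 bot 4 [-64.8 -63.7 -60.8] top 8 [81.4 82.8 84.1]
35 bot 1  top 2
```

```bash
cat >> h.py <<'E'
Rc=Ro.from_euler('ZY',[-2.9,-30],degrees=True).as_matrix()
oc=np.array([496.5,-145.,110.])+Rc@np.array([1.8,0.6,0.3])
OFF=np.array([0,-4.5,1.5])
def pose(th,bx,bz,by=0.):
    Rp=Rc@Ro.from_euler('Y',-th,degrees=True).as_matrix()
    Rt=np.c_[Rp[:,1],-Rp[:,2],-Rp[:,0]]
    P=oc+Rc@np.array([bx,by,bz])+74*Rp[:,0]
    return P-Rt@OFF,Rt
def inv():
    o=r.get_obs();Rt=Ro.from_euler('xyz',o['ee_rot']).as_matrix();Rp=np.c_[-Rt[:,2],Rt[:,0],-Rt[:,1]]
    P=o['position']+Rt@OFF; b=Rc.T@(P-74*Rp[:,0]-oc); L=Rc.T@Rp
    F=Rc.T@o['contact_force']
    print('t',round(o['time'],2),'bottom edge cradle',b.round(1),'th',np.degrees(np.arctan2(L[2,0],L[0,0])).round(2),'yaw err',np.degrees(np.arctan2(L[1,0],L[0,0])).round(2),'roll',np.degrees(np.arcsin(L[2,1])).round(2),'F cradle',F.round(1),'w',round(o['width'],3),'q',o['qpos'].round(2))
E
python3 - <<'E'
from h import *
pA,RA=pose(16,-45,45); print(oc,pA,RA.round(2).tolist(),Ro.from_matrix(RA).as_euler('xyz'))
o=r.get_obs();R0=Ro.from_euler('xyz',o['ee_rot']).as_matrix()
rv=Ro.from_matrix(R0.T@RA).as_rotvec();print(np.degrees(np.linalg.norm(rv)))
Rm=R0@Ro.from_rotvec(rv*.5).as_matrix()
plan([425,90,270],Rm,8,1)
E
```

```text
[ 497.93739726 -144.47204603  111.15980762] [ 492.15740176 -144.17924409  178.81514305] [[0.05, 0.72, -0.69], [1.0, -0.04, 0.04], [0.0, -0.69, -0.72]] [-2.37364778  0.          1.52018178]
67.92571186609447
dist 257.8 ang 34.0 per row 32.2 4.25
-0.0266,-0.0101,-0.0152,-0.0464,-0.0533,-0.0222,1,-0.0272,-0.01,-0.0142,-0.0464,-0.0533,-0.0222,1,-0.0277,-0.0099,-0.0132,-0.0464,-0.0533,-0.0222,1,-0.0281,-0.01,-0.0122,-0.0464,-0.0533,-0.0222,1,-0.0285,-0.0101,-0.0111,-0.0464,-0.0533,-0.0222,1
-0.0289,-0.0102,-0.0101,-0.0464,-0.0533,-0.0222,1,-0.0291,-0.0104,-0.009,-0.0464,-0.0533,-0.0222,1,-0.0294,-0.0107,-0.0079,-0.0464,-0.0533,-0.0222,1
```

send_rows:
  rows: [-0.02, -0.03, -0.01, 0, 0, 0, 1, -0.027, -0.01, -0.015, -0.046, -0.053, -0.022, 1, -0.027, -0.01, -0.014, -0.046, -0.053, -0.022, 1, -0.028, -0.01, -0.013, -0.046, -0.053, -0.022, 1, -0.028, -0.01, -0.012, -0.046, -0.053, -0.022, 1]
  newtons: 80

```text
time: 9.0
position: [463.6, 178.8, 260.3]
ee_rot: [-1.77, -0.073, 0.846]
contact_force: [-0.4, -0.6, -1.4]
width: 0.744
```

Run:
```python
from h import *
st()
pA,RA=pose(16,-45,45)
o=r.get_obs();R0=Ro.from_euler('xyz',o['ee_rot']).as_matrix()
rv=Ro.from_matrix(R0.T@RA).as_rotvec();print(np.degrees(np.linalg.norm(rv)))
Rm=R0@Ro.from_rotvec(rv*.5).as_matrix()
plan([430,50,270],Rm,5,1)
```

```text
t 9.0 pos [463.6 178.8 260.3] rot [-1.77  -0.073  0.846] F [-0.4 -0.6 -1.4] w 0.744 q [ 0.47  0.07 -0.16  1.19 -0.16  1.19]
50.60958277533529
dist 133.5 ang 25.3 per row 26.7 5.06
-0.0235,-0.0012,-0.0125,-0.0556,-0.0633,-0.0266,1,-0.0243,-0.0012,-0.0111,-0.0556,-0.0633,-0.0266,1,-0.0249,-0.0013,-0.0096,-0.0556,-0.0633,-0.0266,1,-0.0254,-0.0014,-0.0081,-0.0556,-0.0633,-0.0266,1,-0.0258,-0.0017,-0.0065,-0.0556,-0.0633,-0.0266,1
```

send_rows:
  rows: [-0.024, -0.001, -0.012, -0.056, -0.063, -0.027, 1, -0.024, -0.001, -0.011, -0.056, -0.063, -0.027, 1, -0.025, -0.001, -0.01, -0.056, -0.063, -0.027, 1, -0.025, -0.001, -0.008, -0.056, -0.063, -0.027, 1, -0.026, -0.002, -0.007, -0.056, -0.063, -0.027, 1]

```text
time: 9.62
position: [427.0, 45.7, 268.8]
ee_rot: [-2.089, -0.087, 1.201]
contact_force: [-0.9, -1.7, -2.3]
width: 0.744
```

Run:
```python
from h import *
st()
pA,RA=pose(16,-45,45)
plan(pA+[-20,0,40],RA,7,1)
```

```text
t 9.62 pos [427.   45.7 268.8] rot [-2.089 -0.087  1.201] F [-0.9 -1.7 -2.3] w 0.744 q [ 0.28 -0.29 -0.57  0.82 -0.24  0.61]
dist 201.4 ang 24.4 per row 28.8 3.49
-0.0235,0.0123,-0.0112,-0.0383,-0.0437,-0.0183,1,-0.0242,0.0123,-0.0097,-0.0383,-0.0437,-0.0183,1,-0.0248,0.0121,-0.0082,-0.0383,-0.0437,-0.0183,1,-0.0253,0.012,-0.0066,-0.0383,-0.0437,-0.0183,1,-0.0258,0.0117,-0.005,-0.0383,-0.0437,-0.0183,1
-0.0262,0.0114,-0.0034,-0.0383,-0.0437,-0.0183,1,-0.0265,0.011,-0.0019,-0.0383,-0.0437,-0.0183,1
```

send_rows:
  rows: [-0.024, 0.012, -0.011, -0.038, -0.044, -0.018, 1, -0.024, 0.012, -0.01, -0.038, -0.044, -0.018, 1, -0.025, 0.012, -0.008, -0.038, -0.044, -0.018, 1, -0.025, 0.012, -0.007, -0.038, -0.044, -0.018, 1, -0.026, 0.012, -0.005, -0.038, -0.044, -0.018, 1]

```text
time: 10.25
position: [455.9, -93.3, 232.4]
ee_rot: [-2.302, -0.028, 1.444]
contact_force: [0.2, 0.2, -2.8]
width: 0.746
```

Run:
```python
from h import *
st()
pA,RA=pose(16,-45,45)
plan(pA,RA,5,1)
```

```text
t 10.25 pos [455.9 -93.3 232.4] rot [-2.302 -0.028  1.444] F [ 0.2  0.2 -2.8] w 0.746 q [-0.28 -0.33 -0.84  0.34  0.13 -0.1 ]
dist 82.3 ang 6.2 per row 16.5 1.23
-0.0095,0.0134,0.0007,-0.0141,-0.0148,-0.0066,1,-0.0095,0.0134,0.001,-0.0141,-0.0148,-0.0066,1,-0.0096,0.0133,0.0013,-0.0141,-0.0148,-0.0066,1,-0.0097,0.0132,0.0017,-0.0141,-0.0148,-0.0066,1,-0.0097,0.0131,0.002,-0.0141,-0.0148,-0.0066,1
```

send_rows:
  rows: [-0.01, 0.013, 0, -0.014, -0.015, -0.007, 1, -0.01, 0.013, 0, -0.014, -0.015, -0.007, 1, -0.01, 0.013, 0, -0.014, -0.015, -0.007, 1, -0.01, 0.013, 0, -0.014, -0.015, -0.007, 1, 0, 0, 0, 0, 0, 0, 1]

```text
time: 10.88
position: [483.0, -139.0, 188.5]
ee_rot: [-2.355, -0.007, 1.503]
contact_force: [0.2, 1.1, -3.1]
width: 0.745
```

Run:
```python
from h import *
st();inv()
shot('scene','s6');shot('top','t6')
for n,f,b in(('scene','s6',(270,190,400,320)),('top','t6',(300,150,430,280))):
    p=cv2.imread(f'pics/{f}.png')[b[1]:b[3],b[0]:b[2]]; cv2.imwrite(f'pics/{f}c.png',cv2.resize(p,(400,400),interpolation=cv2.INTER_CUBIC))
cv2.imwrite('pics/6c.png',np.hstack([cv2.imread('pics/s6c.png'),cv2.imread('pics/t6c.png')]))
```

```text
t 10.88 pos [ 483.  -139.   188.5] rot [-2.355 -0.007  1.503] F [ 0.2  1.1 -3.1] w 0.745 q [-0.44 -0.19 -0.93  0.08  0.26 -0.27]
t 10.88 bottom edge cradle [-48.6   6.1  59.5] th 14.91 yaw err -1.03 roll -0.14 F cradle [-1.4  1.1 -2.8] w 0.745 q [-0.44 -0.19 -0.93  0.08  0.26 -0.27]
```

View pics/6c.png

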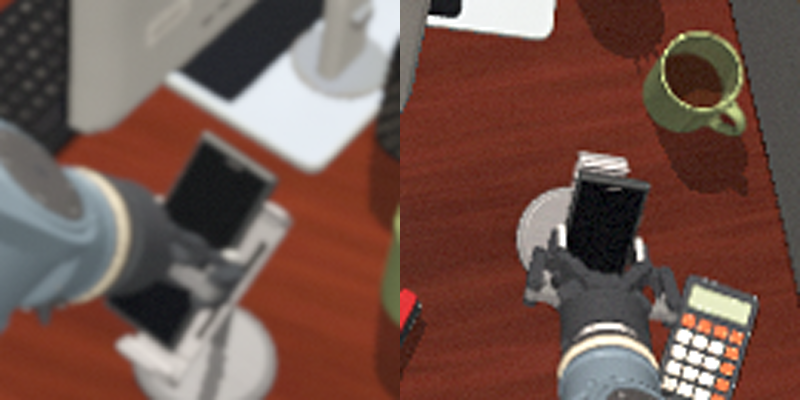

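Run:
```python
from h import *
o=r.get_obs();R=Ro.from_euler('xyz',o['ee_rot']).as_matrix()
for n,f in(('scene','s6'),('top','t6')):
    W=cloud(n,np.load(f'pics/{f}.npy'));L=(W-o['position'])@R
    m=(abs(L[...,0])<45)&(abs(L[...,2])<90)&(abs(L[...,1]+16)<7)
    Q=L[m]
    for lo,hi in((-85,-25),(25,85)):
        q=Q[(Q[:,2]>lo)&(Q[:,2]<hi)];print(n,lo,hi,len(q),np.percentile(q,[2,50,98],axis=0).round(1).tolist())
pB,RB=pose(16,-48,12); plan(pB,RB,4,1)
```

```text
scene -85 -25 619 [[-33.9, -21.0, -71.0], [-3.9, -16.9, -48.9], [28.6, -11.6, -26.0]]
scene 25 85 418 [[-34.1, -21.3, 33.4], [-12.0, -17.1, 58.2], [25.1, -12.1, 75.7]]
top -85 -25 365 [[-32.0, -20.9, -72.8], [-0.6, -16.5, -51.3], [30.2, -10.0, -26.8]]
top 25 85 16 [[-33.2, -18.7, 25.3], [-12.4, -15.0, 28.7], [30.0, -10.9, 54.4]]
dist 47.2 ang 1.5 per row 11.8 0.36
-0.0013,0.0113,0.0031,-0.0044,-0.0042,-0.0018,1,-0.0013,0.0113,0.0032,-0.0044,-0.0042,-0.0018,1,-0.0013,0.0113,0.0032,-0.0044,-0.0042,-0.0018,1,-0.0013,0.0113,0.0033,-0.0044,-0.0042,-0.0018,1
```

The phone is held level in the grip, earpiece end up, and the stand lies below it. I go in toward the cradle.

send_rows:
  rows: [-0.002, 0.012, 0.003, -0.005, -0.005, -0.002, 1, -0.002, 0.012, 0.003, -0.005, -0.005, -0.002, 1, -0.001, 0.012, 0.003, -0.004, -0.004, -0.002, 1, -0.001, 0.01, 0.003, -0.004, -0.004, -0.002, 1]

```text
time: 11.48
position: [508.3, -144.4, 151.7]
ee_rot: [-2.379, 0.002, 1.523]
contact_force: [0.6, 0.1, -2.4]
width: 0.743
```

Run:
```python
from h import *
inv()
pB,RB=pose(16,-48,3); plan(pB,RB,3,1)
```

```text
t 11.47 bottom edge cradle [-44.5   0.3  13.1] th 16.3 yaw err 0.22 roll -0.01 F cradle [-0.6  0.2 -2.4] w 0.743 q [-0.44 -0.06 -1.   -0.13  0.28 -0.28]
dist 11.0 ang 0.4 per row 3.7 0.12
-0.0002,0.003,0.0021,0.0017,0.0012,0.0003,1,-0.0002,0.003,0.0021,0.0017,0.0012,0.0003,1,-0.0002,0.003,0.0021,0.0017,0.0012,0.0003,1
```

send_rows:
  rows: [0, 0.004, 0.003, 0, 0, 0, 1, 0, 0.004, 0.003, 0, 0, 0, 1, 0, 0.001, 0, 0, 0, 0, 1]

```text
time: 11.85
position: [510.6, -143.4, 141.3]
ee_rot: [-2.379, 0.002, 1.524]
contact_force: [0.4, -0.0, -1.3]
width: 0.743
```

Run:
```python
from h import *
inv()
shot('scene','s7');shot('top','t7')
for n,f,b in(('scene','s7',(280,220,380,320)),('top','t7',(310,170,410,270))):
    p=cv2.imread(f'pics/{f}.png')[b[1]:b[3],b[0]:b[2]]; cv2.imwrite(f'pics/{f}c.png',cv2.resize(p,(400,400),interpolation=cv2.INTER_CUBIC))
cv2.imwrite('pics/7c.png',np.hstack([cv2.imread('pics/s7c.png'),cv2.imread('pics/t7c.png')]))
pB,RB=pose(16,-62,1.5); plan(pB,RB,4,1)
```

```text
t 11.85 bottom edge cradle [-47.8   1.4   3. ] th 16.3 yaw err 0.24 roll 0.02 F cradle [-0.3  0.  -1.4] w 0.743 q [-0.43 -0.04 -1.01 -0.18  0.27 -0.27]
dist 14.7 ang 0.4 per row 3.7 0.1
-0.0004,-0.0005,0.0036,0.0014,0.0011,0.0003,1,-0.0004,-0.0005,0.0036,0.0014,0.0011,0.0003,1,-0.0004,-0.0005,0.0036,0.0014,0.0011,0.0003,1,-0.0004,-0.0005,0.0036,0.0014,0.0011,0.0003,1
```

View pics/7c.png

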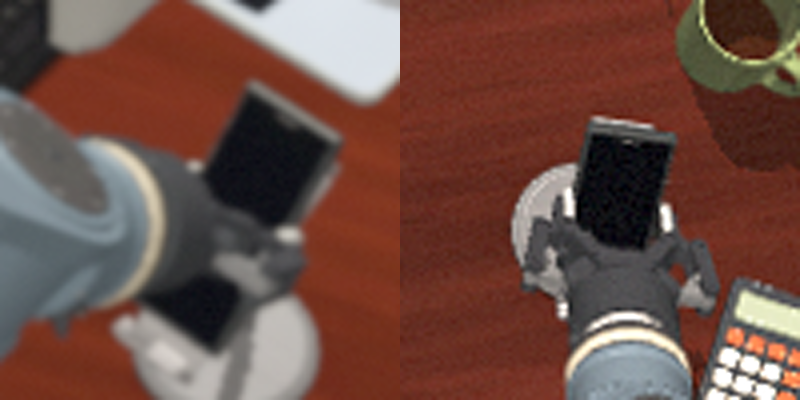

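send_rows:
  rows: [-0.001, 0, 0.004, 0, 0.001, 0, 1, -0.001, 0, 0.004, 0, 0.001, 0, 1, 0, 0, 0.004, 0, 0.001, 0, 1]

```text
time: 12.32
position: [502.2, -145.6, 133.4]
ee_rot: [-2.381, 0.0, 1.522]
contact_force: [-0.3, -0.3, -2.6]
width: 0.742
```

Run:
```python
from h import *
inv()
pB,RB=pose(16,-68,1.5); plan(pB,RB,4,1)
```

```text
t 12.32 bottom edge cradle [-58.8  -1.    0. ] th 16.41 yaw err 0.08 roll 0.03 F cradle [-1.6 -0.3 -2.1] w 0.742 q [-0.45 -0.03 -1.04 -0.21  0.28 -0.28]
dist 9.1 ang 0.4 per row 2.3 0.1
0.0002,-0.0009,0.0021,0.0018,0.0003,0.0002,1,0.0002,-0.0009,0.0021,0.0018,0.0003,0.0002,1,0.0002,-0.0009,0.0021,0.0018,0.0003,0.0002,1,0.0002,-0.0009,0.0021,0.0018,0.0003,0.0002,1
```

send_rows:
  rows: [0, -0.001, 0.004, 0.002, 0, 0, 1, 0, -0.001, 0.004, 0, 0, 0, 1]

```text
time: 12.58
position: [495.6, -145.3, 129.4]
ee_rot: [-2.38, 0.0, 1.522]
contact_force: [2.6, 1.4, -0.5]
width: 0.742
```

```bash
python3 -c "
from h import *
inv()"
```

```text
t 12.57 bottom edge cradle [-66.6  -1.1  -0. ] th 16.39 yaw err 0.09 roll 0.04 F cradle [ 2.   1.6 -1.7] w 0.742 q [-0.46 -0.03 -1.06 -0.22  0.29 -0.29]
```

send_rows:
  rows: [0, -0.001, 0.004, 0, 0, 0, 1, 0, -0.001, 0.004, 0, 0, 0, 1]

```text
time: 12.82
position: [489.4, -145.0, 126.1]
ee_rot: [-2.384, 0.0, 1.523]
contact_force: [3.4, 2.0, -0.1]
width: 0.747
```

Run:
```python
from h import *
inv()
shot('scene','s8');shot('top','t8')
for n,f,b in(('scene','s8',(280,220,380,320)),('top','t8',(310,170,410,270))):
    p=cv2.imread(f'pics/{f}.png')[b[1]:b[3],b[0]:b[2]]; cv2.imwrite(f'pics/{f}c.png',cv2.resize(p,(400,400),interpolation=cv2.INTER_CUBIC))
cv2.imwrite('pics/8c.png',np.hstack([cv2.imread('pics/s8c.png'),cv2.imread('pics/t8c.png')]))
```

```text
t 12.82 bottom edge cradle [-73.5  -1.1  -0.1] th 16.58 yaw err 0.14 roll 0.07 F cradle [ 2.8  2.2 -1.7] w 0.747 q [-0.47 -0.03 -1.08 -0.24  0.3  -0.3 ]
```

View pics/8c.png

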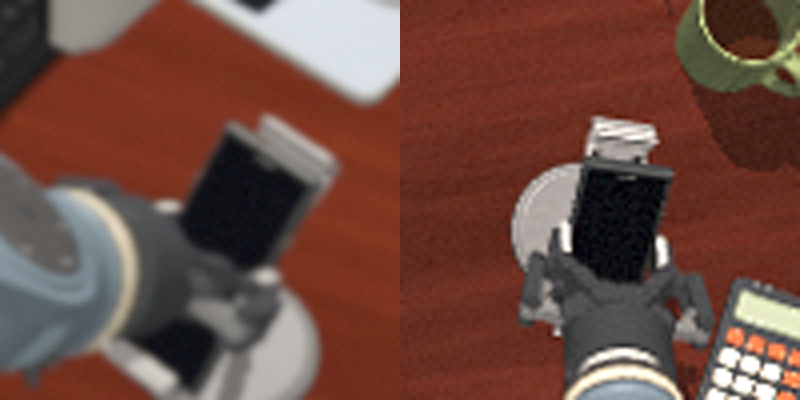

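send_rows:
  rows: [0.001, -0.001, 0.004, 0, 0, 0, 1, 0, -0.001, 0.0035, 0, 0, 0, 1]

```text
time: 13.18
position: [483.7, -144.5, 123.1]
ee_rot: [-2.386, 0.002, 1.523]
contact_force: [4.5, 1.0, 1.8]
width: 0.742
```

```bash
python3 -c "
from h import *
inv()"
```

```text
t 13.18 bottom edge cradle [-80.  -1.   0.] th 16.71 yaw err 0.2 roll -0.05 F cradle [ 4.8  1.2 -0.6] w 0.742 q [-0.47 -0.03 -1.1  -0.26  0.3  -0.3 ]
```

```bash
cat >> h.py <<'E'
def arc(t0,t1,n,face,bz,by,grip=1):
    o=r.get_obs();p0=o['position'];R0=Ro.from_euler('xyz',o['ee_rot']).as_matrix()
    out=[]
    for i in range(1,n+1):
        th=t0+(t1-t0)*i/n
        p,R=pose(th,face+12*np.sin(np.radians(th)),bz,by)
        t=R0.T@(p-p0)/1000;v=Ro.from_matrix(R0.T@R).as_rotvec()
        print([round(float(x),4) for x in t]+[round(float(x),4) for x in v]+[grip]);p0,R0=p,R
E
python3 -c "
from h import *
inv();arc(16.7,8,4,-83.6,0.3,-0.6)"
```

```text
t 13.18 bottom edge cradle [-80.  -1.   0.] th 16.71 yaw err 0.2 roll -0.05 F cradle [ 4.8  1.2 -0.6] w 0.742 q [-0.47 -0.03 -1.1  -0.26  0.3  -0.3 ]
[0.0002, 0.0024, 0.0007, 0.0382, 0.0034, 0.0001, 1]
[0.0, 0.0028, 0.0007, 0.038, -0.0, -0.0, 1]
[0.0, 0.0028, 0.0007, 0.038, -0.0, -0.0, 1]
[-0.0, 0.0028, 0.0007, 0.038, 0.0, 0.0, 1]
```

send_rows:
  rows: [0, 0.0025, 0.0007, 0.038, 0.003, 0, 1, 0, 0.003, 0.0007, 0.038, 0, 0, 1, 0, 0.003, 0.0007, 0.038, 0, 0, 1]

```text
time: 13.55
position: [488.1, -144.9, 115.6]
ee_rot: [-2.271, 0.0, 1.52]
contact_force: [6.8, 0.9, -0.5]
width: 0.744
```

```bash
python3 -c "
from h import *
inv();arc(10.5,2,4,-83.6,0.3,-0.4)"
```

```text
t 13.55 bottom edge cradle [-81.4  -0.9  -0.1] th 10.09 yaw err 0.0 roll 0.0 F cradle [ 5.6  1.2 -3.8] w 0.744 q [-0.43 -0.03 -0.98 -0.04  0.24 -0.3 ]
[0.0005, 0.0018, 0.0005, 0.03, 0.0001, 0.0, 1]
[-0.0, 0.0027, 0.0007, 0.0371, -0.0, -0.0, 1]
[0.0, 0.0027, 0.0007, 0.0371, -0.0, 0.0, 1]
[-0.0, 0.0028, 0.0007, 0.0371, -0.0, -0.0, 1]
```

send_rows:
  rows: [0.0005, 0.002, 0, 0.03, 0, 0, 1, 0, 0.0027, 0.0004, 0.037, 0, 0, 1]

```text
time: 13.8
position: [491.6, -145.0, 112.2]
ee_rot: [-2.203, 0.001, 1.52]
contact_force: [7.7, 0.6, -1.4]
width: 0.746
```

Run:
```python
from h import *
inv();arc(6.2,0,4,-83.0,0.3,-0.2)
shot('scene','s9');shot('top','t9')
for n,f,b in(('scene','s9',(280,220,380,320)),('top','t9',(310,170,410,270))):
    p=cv2.imread(f'pics/{f}.png')[b[1]:b[3],b[0]:b[2]]; cv2.imwrite(f'pics/{f}c.png',cv2.resize(p,(400,400),interpolation=cv2.INTER_CUBIC))
cv2.imwrite('pics/9c.png',np.hstack([cv2.imread('pics/s9c.png'),cv2.imread('pics/t9c.png')]))
```

```text
t 13.8 bottom edge cradle [-80.5  -0.9   0.4] th 6.23 yaw err 0.04 roll -0.05 F cradle [ 5.9  1.  -5. ] w 0.746 q [-0.41 -0.01 -0.91  0.08  0.21 -0.3 ]
[0.0007, 0.002, 0.0017, 0.0276, 0.0007, -0.0008, 1]
[-0.0, 0.002, 0.0005, 0.0271, -0.0, -0.0, 1]
[-0.0, 0.002, 0.0005, 0.0271, 0.0, -0.0, 1]
[-0.0, 0.002, 0.0005, 0.0271, 0.0, 0.0, 1]
```

View pics/9c.png

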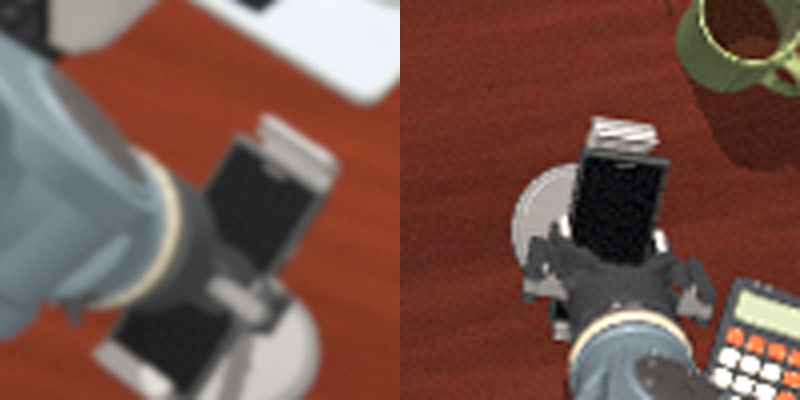

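Run:
```python
from h import *
arc(6.2,0,4,-83.5,-0.2,-0.2)
```

```text
[0.0008, 0.0023, 0.0034, 0.0288, 0.0011, -0.0007, 1]
[0.0, 0.002, 0.0005, 0.0271, -0.0, -0.0, 1]
[-0.0, 0.002, 0.0005, 0.0271, 0.0, -0.0, 1]
[-0.0, 0.002, 0.0005, 0.0271, 0.0, 0.0, 1]
```

send_rows:
  rows: [0.001, 0.0023, 0.003, 0.028, 0.001, 0, 1, 0, 0.002, 0.0007, 0.027, 0, 0, 1]

```text
time: 14.15
position: [492.8, -145.2, 107.6]
ee_rot: [-2.15, 0.003, 1.519]
contact_force: [6.0, 1.8, -0.0]
width: 0.754
```

Run:
```python
from h import *
inv()
arc(3,0,2,-83.5,-0.2,-0.2)
```

```text
t 14.15 bottom edge cradle [-81.8  -1.1  -0.2] th 3.18 yaw err 0.03 roll -0.17 F cradle [ 5.1  2.1 -3. ] w 0.754 q [-0.4   0.01 -0.86  0.15  0.18 -0.29]
[0.0008, 0.0021, 0.0015, 0.0293, 0.0005, -0.003, 1]
[-0.0, 0.002, 0.0005, 0.0262, 0.0, 0.0, 1]
```

send_rows:
  rows: [0.001, 0.0021, 0.0015, 0.029, 0, 0, 1, 0, 0.002, 0.0008, 0.026, 0, 0, 1]

```text
time: 14.4
position: [494.2, -145.3, 103.5]
ee_rot: [-2.096, 0.005, 1.518]
contact_force: [5.6, 1.4, -0.3]
width: 0.747
```

Run:
```python
from h import *
inv()
shot('scene','s10');shot('top','t10')
for n,f,b in(('scene','s10',(280,220,380,320)),('top','t10',(310,170,410,270))):
    p=cv2.imread(f'pics/{f}.png')[b[1]:b[3],b[0]:b[2]]; cv2.imwrite(f'pics/{f}c.png',cv2.resize(p,(400,400),interpolation=cv2.INTER_CUBIC))
cv2.imwrite('pics/10c.png',np.hstack([cv2.imread('pics/s10c.png'),cv2.imread('pics/t10c.png')]))
for n,f in(('scene','s10'),('top','t10')):
    W=cloud(n,np.load(f'pics/{f}.npy'));L=((W-oc)@Rc).reshape(-1,3)
    for x in range(-90,100,8):
        s=L[(abs(L[:,0]-x)<4)&(abs(L[:,1])<20)&(abs(L[:,2]-15)<22)]
        if len(s)>8: print(n,x,len(s),np.percentile(s[:,2],[10,50,90]).round(1))
```

```text
t 14.4 bottom edge cradle [-82.5  -1.   -0.4] th 0.07 yaw err 0.04 roll -0.28 F cradle [ 4.6  1.7 -3. ] w 0.747 q [-0.38  0.03 -0.81  0.23  0.16 -0.29]
scene -90 38 [15.2 27.  31.1]
scene -82 66 [13.4 22.4 27.9]
scene -74 56 [ 9.8 13.3 15.9]
scene -66 55 [10.9 13.  15.5]
scene -58 59 [10.2 12.3 16. ]
scene -50 57 [ 9.3 13.  16.1]
scene -42 56 [10.4 12.9 15.6]
scene -34 45 [10.6 13.4 15.7]
scene -26 30 [ 9.8 12.8 14.9]
scene 14 19 [10.6 14.6 17.5]
scene 22 41 [10.2 13.5 16.6]
scene 30 53 [11.6 14.1 16.3]
scene 38 55 [10.6 13.8 17.1]
scene 46 59 [11.4 13.6 16.1]
scene 54 56 [11.3 13.8 16.8]
scene 62 48 [ 8.2 12.8 16.1]
scene 70 70 [-1.7  3.5 22.9]
scene 78 54 [22.3 27.2 30.4]
top -82 12 [15.4 23.7 31.3]
top -74 12 [ 9.3 11.8 18.1]
top -10 12 [ 9.6 12.3 14.5]
top -2 36 [ 9.4 13.5 16.4]
top 6 30 [10.  12.5 16. ]
top 14 34 [ 9.2 12.2 15.4]
top 22 33 [ 9.3 13.3 16.6]
top 30 35 [ 8.6 12.1 15.6]
top 38 34 [10.  12.6 16.7]
top 46 34 [10.7 13.1 15.9]
top 54 36 [ 9.  12.9 15.9]
top 62 40 [ 7.  12.6 15.7]
top 70 22 [ 6.2 17.5 23.3]
top 78 41 [15.1 23.5 29.7]
top 86 31 [-0.5  9.6 16.9]
```

View pics/10c.png

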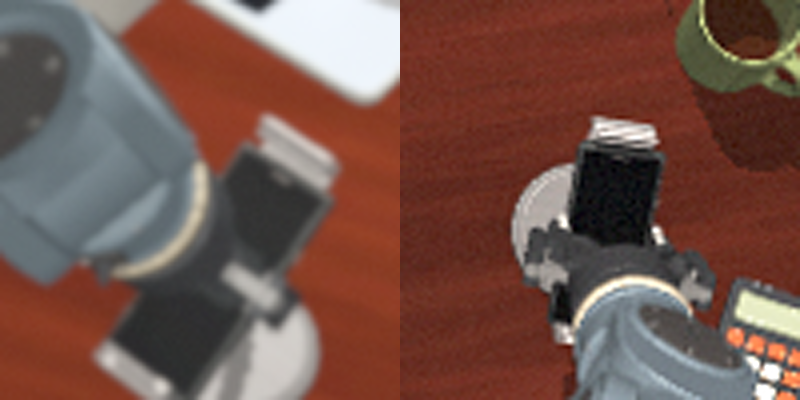

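The phone lies flat (screen 12–14 mm above the plate), its top end below the top jaw's nose. I slide it up under the top jaw while holding it.

send_rows:
  rows: [0.0005, 0.0008, -0.003, 0.004, 0, 0.002, 1, 0, 0, -0.003, 0, 0, 0, 1]

```text
time: 14.75
position: [496.8, -145.2, 104.1]
ee_rot: [-2.085, 0.007, 1.516]
contact_force: [-18.2, -2.3, 13.8]
width: 0.743
```

```bash
python3 -c "
from h import *
inv()"
```

```text
t 14.75 bottom edge cradle [-79.9  -0.7  -0.3] th -0.52 yaw err -0.02 roll -0.49 F cradle [-8.8 -3.3 21. ] w 0.743 q [-0.37  0.03 -0.79  0.25  0.15 -0.28]
```

send_rows:
  rows: [0, -0.001, 0, -0.003, 0, 0, 1]

```text
time: 14.88
position: [496.2, -145.4, 105.0]
ee_rot: [-2.088, 0.008, 1.515]
contact_force: [7.3, -0.6, -2.2]
width: 0.743
```

```bash
python3 -c "
from h import *
inv()"
```

```text
t 14.88 bottom edge cradle [-80.   -0.9   0.5] th -0.35 yaw err -0.03 roll -0.51 F cradle [ 5.3 -0.2 -5.5] w 0.743 q [-0.37  0.03 -0.8   0.25  0.15 -0.28]
```

send_rows:
  rows: [0, 0.0003, -0.003, 0, 0, 0.004, 1, 0, 0, -0.003, 0, 0, 0, 1]

```text
time: 15.12
position: [501.8, -145.8, 107.7]
ee_rot: [-2.088, 0.011, 1.513]
contact_force: [3.8, 0.0, -0.4]
width: 0.746
```

```bash
python3 -c "
from h import *
inv()"
```

```text
t 15.12 bottom edge cradle [-73.8  -1.   -0. ] th -0.34 yaw err -0.05 roll -0.76 F cradle [ 3.1  0.2 -2.2] w 0.746 q [-0.37  0.03 -0.78  0.26  0.14 -0.27]
```

send_rows:
  rows: [0.0005, 0, -0.0015, 0, 0, -0.012, 1]

```text
time: 15.25
position: [502.8, -145.4, 108.1]
ee_rot: [-2.087, 0.001, 1.519]
contact_force: [-0.1, -2.9, -1.3]
width: 0.745
```

Run:
```python
from h import *
inv()
shot('scene','s11');shot('top','t11')
for n,f,b in(('scene','s11',(280,220,380,320)),('top','t11',(310,170,410,270))):
    p=cv2.imread(f'pics/{f}.png')[b[1]:b[3],b[0]:b[2]]; cv2.imwrite(f'pics/{f}c.png',cv2.resize(p,(400,400),interpolation=cv2.INTER_CUBIC))
cv2.imwrite('pics/11c.png',np.hstack([cv2.imread('pics/s11c.png'),cv2.imread('pics/t11c.png')]))
```

```text
t 15.25 bottom edge cradle [-72.7  -0.6  -0.1] th -0.4 yaw err -0.04 roll -0.08 F cradle [-0.6 -2.9 -1.2] w 0.745 q [-0.37  0.04 -0.78  0.26  0.16 -0.28]
```

View pics/11c.png

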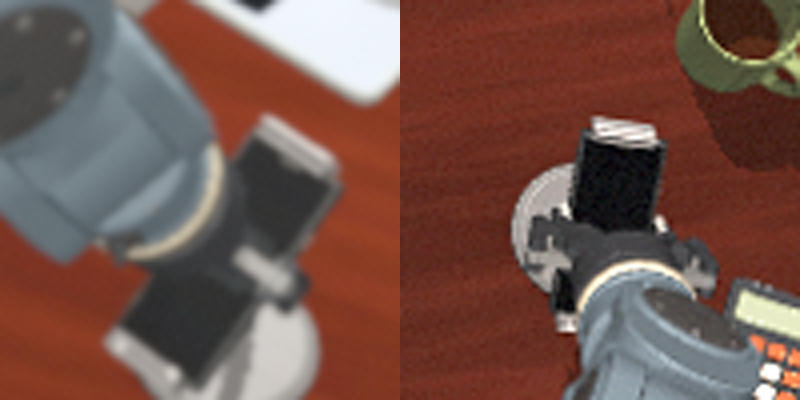

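The phone's top end is under the nose and has met the top jaw (spring force balanced). I release it.

send_rows:
  rows: [0, 0, 0, 0, 0, 0, -0.6, 0, 0, 0, 0, 0, 0, -1, 0, 0, 0, 0, 0, 0, -1, 0, 0, 0, 0, 0, 0, -1]
  newtons: 20

```text
time: 15.85
position: [501.0, -144.6, 106.7]
ee_rot: [-2.084, -0.001, 1.519]
contact_force: [0.5, -0.4, 0.5]
width: 1.005
```

send_rows:
  rows: [0, -0.008, 0, 0, 0, 0, -1, 0, -0.015, 0, 0, 0, 0, -1, 0, -0.03, 0, 0, 0, 0, -1, 0, -0.04, 0, 0, 0, 0, -1, 0, -0.05, 0, 0, 0, 0, -1]

```text
time: 16.48
position: [427.1, -139.8, 232.7]
ee_rot: [-2.078, -0.003, 1.52]
contact_force: [1.7, 0.1, 0.5]
width: 0.996
```

send_rows:
  rows: [0, -0.05, 0, 0, 0, 0, -1, 0, -0.05, 0, 0, 0, 0, -1, 0.03, -0.03, 0, 0, 0, 0, -1, 0.04, 0, 0, 0, 0, 0, -1, 0.04, 0, 0, 0, 0, 0, -1]

```text
time: 17.1
position: [364.9, -27.4, 357.9]
ee_rot: [-2.09, -0.001, 1.51]
contact_force: [0.6, -0.3, -0.2]
width: 0.995
```

Run:
```python
from h import *
st()
shot('scene','s12');shot('top','t12')
for n,f,b in(('scene','s12',(280,220,380,320)),('top','t12',(310,170,410,270))):
    p=cv2.imread(f'pics/{f}.png')[b[1]:b[3],b[0]:b[2]]; cv2.imwrite(f'pics/{f}c.png',cv2.resize(p,(400,400),interpolation=cv2.INTER_CUBIC))
cv2.imwrite('pics/12c.png',np.hstack([cv2.imread('pics/s12c.png'),cv2.imread('pics/t12c.png')]))
```

```text
t 17.1 pos [364.9 -27.4 357.9] rot [-2.09e+00 -1.00e-03  1.51e+00] F [ 0.6 -0.3 -0.2] w 0.995 q [-0.09 -0.45 -0.43  1.08  0.01 -0.02]
```

View pics/12c.png

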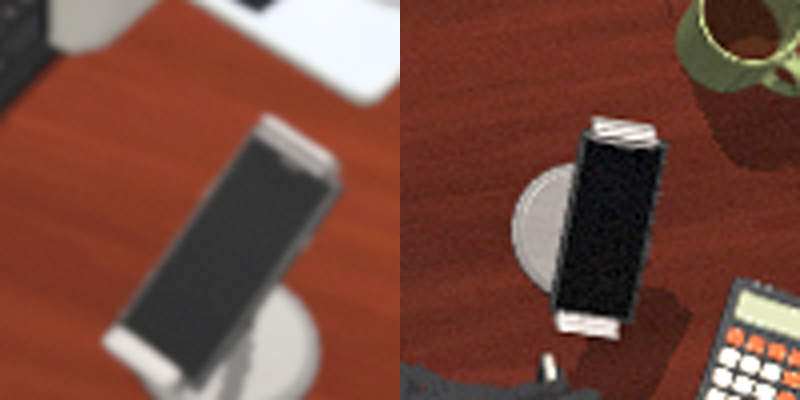

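View pics/s12.png

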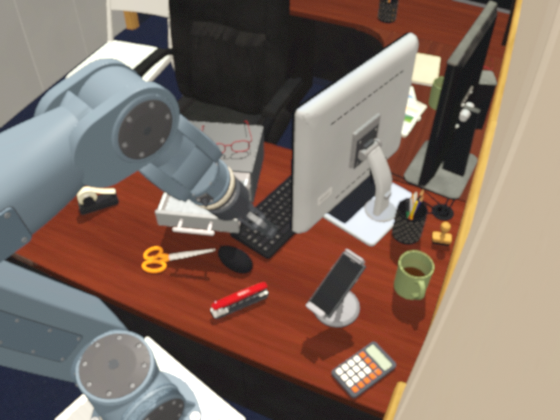

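The phone sits between both jaws, earpiece slot up (top crop about (625,143)), screen out, the arm clear. Now I check flatness, straightness and centring by numbers.

Run:
```python
from h import *
for n,f in(('scene','s12'),('top','t12')):
    W=cloud(n,np.load(f'pics/{f}.npy'));L=((W-oc)@Rc)
    img=cv2.imread(f'pics/{f}.png').max(2)
    Q=L.reshape(-1,3);g=img.reshape(-1)
    s=Q[(abs(Q[:,0])<60)&(abs(Q[:,1])<30)&(abs(Q[:,2]-12)<6)]
    A=np.c_[s[:,:2],np.ones(len(s))];print(n,'screen plane',np.linalg.lstsq(A,s[:,2],rcond=None)[0].round(4),len(s),'scatter',s[:,2].std().round(1))
    X=[];lo=[];hi=[]
    for x in range(-60,61,10):
        t=Q[(abs(Q[:,0]-x)<5)&(abs(Q[:,1])<45)&(abs(Q[:,2]-12)<7)]
        X.append(x);lo.append(np.percentile(t[:,1],1));hi.append(np.percentile(t[:,1],99))
    print(' phone lo/hi',np.polyfit(X,lo,1).round(3),np.polyfit(X,hi,1).round(3),'mid slope deg',np.degrees(np.polyfit(X,np.add(lo,hi)/2,1)[0]).round(2))
    for nm,a,b in(('bot',-95,-66),('top',66,95)):
        t=Q[(Q[:,0]>a)&(Q[:,0]<b)&(Q[:,2]>19)&(Q[:,2]<34)&(abs(Q[:,1])<45)]
        print(' jaw',nm,len(t),np.percentile(t[:,1],[2,98]).round(1),'x',np.percentile(t[:,0],[5,50,95]).round(1))
```

```text
scene screen plane [2.10000e-03 2.80000e-03 1.36748e+01] 1234 scatter 2.1
 phone lo/hi [-1.000e-03 -3.477e+01] [ 0.03  29.505] mid slope deg 0.83
 jaw bot 86 [-20.6  20.3] x [-79.7 -75.  -69.7]
 jaw top 98 [-21.8  23.4] x [70.2 75.6 80.5]
top screen plane [ 1.70000e-03 -9.30000e-03  1.28752e+01] 721 scatter 2.5
 phone lo/hi [ 4.0000e-03 -3.3245e+01] [7.0000e-03 2.8975e+01] mid slope deg 0.33
 jaw bot 51 [-22.9  20.2] x [-78.9 -73.9 -69.5]
 jaw top 45 [-20.5  20.8] x [70.9 76.6 81.9]
```

Run:
```python
from h import *
W=cloud('top',np.load('pics/t12.npy'));a=np.radians(32);ex=np.array([np.cos(a),np.sin(a)]);ey=np.array([-ex[1],ex[0]])
L=np.dstack([(W[...,:2]-[675,408.5])@ex,(W[...,:2]-[675,408.5])@ey,W[...,2]]).reshape(-1,3)
f=L[(L[:,0]<-200)&(L[:,0]>-300)&(abs(L[:,1])<100)&(abs(L[:,2]-116)<4)];print('panel top',len(f),np.percentile(f,[2,50,98],axis=0).round(1).tolist())
st(); print(finish_job())
```

```text
panel top 231 [[-277.9, -95.9, 112.3], [-272.0, -1.0, 115.8], [-265.0, 96.1, 119.6]]
t 17.2 pos [365.1 -23.5 357.7] rot [-2.090e+00 -1.000e-03  1.521e+00] F [ 1.2 -0.8 -0.3] w 0.999 q [-0.08 -0.45 -0.43  1.08  0.01 -0.02]
the job is handed in; nothing more can be done
None
```

The phone is clipped into the stand, earpiece end up and screen facing out. I let go of it and handed the job in at 17.2 s. I pulled the upper drawer to its stop, lifted the phone out and pressed its bottom end about 17 mm into the sprung jaw. I then brought the top end in behind the top jaw and released it.

What the last checks showed:
- **Flat:** the screen is parallel to the plate within about 0.5° and measures 13–13.7 mm above it, against 12 mm expected. The difference is within camera error.
- **Straight and centred:** both cameras put it straight within about 1°. It sits about 2–3 mm to one side of centre, which is near the measuring error.
- **Clamped:** the sprung jaw is about 8–10 mm down, where a clamped phone should hold it.
- **Surroundings:** the drawer is still at its stop. In the last picture the other things look to be where they were, but I did not measure them. The arm is clear, with no contact force.

One thing went less smoothly: while sliding the phone up I briefly pressed it onto the plate with about 21 N. I eased off at once, and it is below the 40 N limit.

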